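Pack, weigh and send round a jam order

TASK

Make up the jam order: clear the scale by standing the steel measuring cup in the middle of its cork coaster, set the empty wooden carrier from the counter gently in the middle of the pan and let go for two seconds so that the scale shows its empty weight; then, with the carrier staying centred on the pan, stand every red-lidded jar upright in a compartment of its own and let the scale settle again, hands off, for two seconds. Then move the packed carrier to the middle of the free cork square on the turntable and turn the turntable until that square has clicked home at the side farthest from the robot, where the customer collects it, which brings the cash box round to the near side. Never bottom out the scale's pan, and leave the other things on the counter where they stand.

Things in the scene. Friction and masses are not known exactly. Their poses are not given: they have to be found in the camera images.
- carrier: pale wooden caddy, 136 mm square, 0.32 kg, empty on the counter at the start. Origin: centre of its underside; z up. Floor 8 mm thick; walls and cross divider 4 mm thick, up to 30 mm over the underside: four open 62 mm square compartments centred at x, y = +-33 mm. A central post (14 x 12 mm) carries a grip bar 44 mm long along x, 14 mm wide in y, 83 to 105 mm over the underside
- jar_1: order jar, glass with dark red jam and a bright red lid: a plain cylinder for handling, diameter 46 mm, height 60 mm, about 0.11 kg (0.08 to 0.14), upright on the counter at the start. Origin: centre of its underside, z up. Absent in some starts
- jar_2: order jar, glass with orange jam and a bright red lid: a plain cylinder for handling, diameter 46 mm, height 60 mm, about 0.11 kg (0.08 to 0.14), upright on the counter at the start. Origin: centre of its underside, z up. Absent in some starts
- jar_3: order jar, glass with purple jam and a bright red lid: a plain cylinder for handling, diameter 46 mm, height 60 mm, about 0.11 kg (0.08 to 0.14), upright on the counter at the start. Origin: centre of its underside, z up. Absent in some starts
- jar_4: order jar, glass with yellow jam and a bright red lid: a plain cylinder for handling, diameter 46 mm, height 60 mm, about 0.11 kg (0.08 to 0.14), upright on the counter at the start. Origin: centre of its underside, z up. Absent in some starts
- scale: mechanical kitchen scale, blue-grey case 190 by 180 mm and 81 mm high, fixed to the counter. Origin: under the middle of the case; the dial faces its -x (the robot's side)
- pan_centre (a point): centre of the upper face of the scale's round flat steel pan (diameter 180 mm, no rim, 120 mm above the counter when empty; a dark dot marks the centre). It sinks with the pan
- pan (a joint): how far the sprung pan has sunk, m: 0 empty, stop at 0.025; 600 N/m, so 0.32 kg sinks it about 5 mm; damped, settles in well under a second
- turntable: fixed foot of the turntable (dark disc, diameter 200 mm). Origin: on the axis, at counter height; its -x is the near side, its +x the far side
- tray (a joint): angle of the round oak tray (diameter 330 mm, upper face 38 mm above the counter), rad, positive anticlockwise from above. 0: free place at the near stop; +pi or -pi: at the far stop. Turns freely either way (limits +-6.5); a spring roller catches it every half turn: within 0.1 rad of a stop it snaps in by itself; 4 to 5 N at a knob pulls it out
- free_place (a point): centre, on the tray's upper face, of the vacant cork square (140 mm) that is to take the carrier; 82 mm from the axis, turns with the tray; its x axis points to the axis. On the other half of the tray a green metal cash box (90 by 130 mm, 80 mm high) is screwed down
- far_stop (a point): fixed point where the centre of the free place is when the tray is home in its far stop
- knob_a (a point): upright round white finger knob on the tray, diameter 22 mm, 45 mm high; this point is on its axis, 30 mm above the tray's face, 145 mm from the turntable's axis, a quarter turn clockwise from the free place (as seen from above)
- knob_b (a point): the same, straight across the axis from knob_a
- honey: bystander: honey jar, white lid, diameter 64 mm, height 95 mm, origin under its centre
- mill: bystander: dark wooden pepper mill, diameter 52 mm, height 155 mm, origin under its centre
- cup: straight steel measuring cup, diameter 56 mm, height 60 mm, 0.15 kg, left standing on the scale's pan at the start. Origin: centre of its underside, z up
- coaster: round cork coaster fixed to the counter, diameter 90 mm, 4 mm thick; origin: centre of its underside. The cup belongs on it

How it is judged (in metres and radians):
On the way, in this order (a step that is already met when the one before it is completed fails the run):
1. the empty carrier stands centred on the scale's pan, let go, the pan at rest, no jar in it yet (horizontal distance between carrier and pan_centre below 0.012 m and z of carrier in the frame of pan_centre between -0.004 and 0.004 m and angle between carrier's own z axis and vertical below 0.06 rad and velocity of joint pan between -0.004 and 0.004 m/s and linear speed of carrier below 0.01 m/s and contact force between each of the fingers, the arm and carrier below 0.1 N and distance between each of jar_1, jar_2, jar_3, jar_4 and carrier above 0.08 m), for 0.5 s.
2. every jar stands in the carrier, which still stands centred on the pan, all let go and the pan at rest (horizontal distance between carrier and pan_centre below 0.012 m and z of carrier in the frame of pan_centre between -0.004 and 0.004 m and angle between carrier's own z axis and vertical below 0.06 rad and velocity of joint pan between -0.004 and 0.004 m/s and linear speed of carrier below 0.01 m/s and contact force between each of the fingers, the arm and carrier below 0.1 N and x of jar_1 in the frame of carrier between -0.065 and 0.065 m and y of jar_1 in the frame of carrier between -0.065 and 0.065 m and z of jar_1 in the frame of carrier between 0.003 and 0.014 m and angle between each of jar_1, jar_2, jar_3, jar_4's own z axis and vertical below 0.12 rad and x of jar_2 in the frame of carrier between -0.065 and 0.065 m and y of jar_2 in the frame of carrier between -0.065 and 0.065 m and z of jar_2 in the frame of carrier between 0.003 and 0.014 m and x of jar_3 in the frame of carrier between -0.065 and 0.065 m and y of jar_3 in the frame of carrier between -0.065 and 0.065 m and z of jar_3 in the frame of carrier between 0.003 and 0.014 m and x of jar_4 in the frame of carrier between -0.065 and 0.065 m and y of jar_4 in the frame of carrier between -0.065 and 0.065 m and z of jar_4 in the frame of carrier between 0.003 and 0.014 m and contact force between the fingers and jar_1 below 0.1 N and contact force between the fingers and jar_2 below 0.1 N and contact force between the fingers and jar_3 below 0.1 N and contact force between the fingers and jar_4 below 0.1 N), for 0.5 s.
At the end, for the whole second after the job is handed in: every jar upright on the carrier's floor (7 deg); the carrier level on the tray, within 20 mm of the middle of the free place; that place within 7 mm of the far stop and still; the pan empty; the cup upright within 15 mm of the coaster's middle (x of jar_1 in the frame of carrier between -0.065 and 0.065 m and y of jar_1 in the frame of carrier between -0.065 and 0.065 m and z of jar_1 in the frame of carrier between 0.003 and 0.014 m and angle between each of jar_1, jar_2, jar_3, jar_4's own z axis and vertical below 0.12 rad and x of jar_2 in the frame of carrier between -0.065 and 0.065 m and y of jar_2 in the frame of carrier between -0.065 and 0.065 m and z of jar_2 in the frame of carrier between 0.003 and 0.014 m and x of jar_3 in the frame of carrier between -0.065 and 0.065 m and y of jar_3 in the frame of carrier between -0.065 and 0.065 m and z of jar_3 in the frame of carrier between 0.003 and 0.014 m and x of jar_4 in the frame of carrier between -0.065 and 0.065 m and y of jar_4 in the frame of carrier between -0.065 and 0.065 m and z of jar_4 in the frame of carrier between 0.003 and 0.014 m and horizontal distance between carrier and free_place below 0.02 m and z of carrier in the frame of free_place between -0.004 and 0.004 m and angle between each of carrier, cup's own z axis and vertical below 0.06 rad and horizontal distance between free_place and far_stop below 0.007 m and velocity of joint tray between -0.03 and 0.03 rad/s and linear speed of carrier below 0.01 m/s and value of joint pan below 0.0015 m and horizontal distance between cup and coaster below 0.015 m and z of cup in the frame of coaster between 0.001 and 0.007 m); the robot touches nothing.
It fails at once if the scale's pan pressed or banged down to its stop (sunk more than 23.5 mm) (value of joint pan above 0.0235 m).
It fails at once if the honey jar or pepper mill moved more than 30 mm (distance of any of honey, mill from where it was at the start of the episode above 0.03 m).
Of jar_1, jar_2, jar_3, jar_4 only 2 to 4 are there at a start; the rules pass over those that are not, and their reading is None.
At some moment in a run one of carrier, cup, jar_1, jar_2, jar_3, jar_4 may be knocked a few centimetres aside while the robot is not near it.
It also fails if it takes over 210 s, if anything falls off the work surface, if the arm or the gripper's body presses on something with over 40 N, if the wrist force passes 120 N, or if a joint passes its speed limit or range.

ROBOT

A 6-joint arm with a two-finger parallel gripper is mounted at the origin on the work surface. World frame = base frame: x ahead of the robot, y to its left, z up, the work surface at z = 0. Lengths are in m, angles in degrees, forces in N, time in s.
With the tool pointing down it reaches from about 0.3 to 0.75 m from the base axis. Payload 8.5 kg.
Tool frame: the origin (TCP) lies midway between the tips of the shut fingers; the grasp point (between the pads) lies 19 mm behind it; z points along the fingers, y is the line along which they close (so a half turn about z gives the same grasp; the last joint's range is limited). The gripper opens to 85 mm and grips with 20 to 120 N. Pads are 22 mm wide; open, the fingers measure 114 mm over their backs; the gripper's body (76 mm by 85 mm) begins 54 mm behind the grasp point. The pads swing forward as they close: fully open they stand 13 mm farther back than shut.
Start: joints at [-84.299, 21.807, 74.336, -0, 83.858, -12.336], TCP at [0.17, -0.523, 0.231] pointing down, gripper open.
Joint ranges: [-178.18, 178.18], [-50.72, 133.34], [12.68, 142.11], [-81.47, 261.47], [9.98, 163.14], [-165.26, 165.26]. Speed limits (degrees/s): [136.94, 136.94, 180, 180, 180, 180].

INTERFACE

Orientations are given as a 3x3 rotation matrix whose columns are the frame's x, y, z axes.
In Python, from rig import observe, optics, order, spotter gives the robot as it stands.
- The arm moves only by the tool move_arm, never from a script. Its argument "series" is text: rows parted by semicolons, each of 5 numbers parted by spaces: the shift along the tool's x, y, z in cm, then the turn about the tool's z in degrees, then the opening, from -1 (shut) to 1 (fully open). A call has 1 to 8 rows; each row is the pose to reach, as a shift and turn from the pose commanded when the call began, along the tool's axes at that moment; what a row does not reach only later rows make up. A row lasts 1/8 s, in which the tool goes at most 62.5 mm and 10.7 degrees, less where a joint would pass 70% of its speed; a pose out of reach is approached as far as the arm can. A call with a gripper value outside its range is refused whole. The fingers move at their own pace and stop on an object; "force" is the grip in N (left out, the last holds). Time passes only in rows, so rows that repeat a pose let the fingers close. It gives the time, the measured TCP pose, the force, the opening and the grip force at its end, in the units of the state.
- observe(): the state, without advancing time (a new reading comes with each control period).
- optics.get_image(name): name is "scene" or "top" or "wrist"; returns a dict with "pixels" (384x512x3 uint8, blue, green, red), "camera_matrix" (3x3 intrinsics, pixels), "rvec" (rotation vector, rad) and "tvec" (3), from world to camera coordinates, as OpenCV has them. Camera axes: x right, y down, z forward; pixel columns grow to the right and rows downward; lengths in m; the calibration is good to about 2 mm. A picture is of the moment at which its call begins. There is no depth.
- order.close_job(): hands the job in; it is judged then, once.
Trained networks look in the newest picture that a camera, given by its name, has taken for a name from the list of things; names that differ only in an ending like _2 or _b are one class to them, and where a whole thing is asked for, a point or a joint stands for the part that bears it (a point fixed in the world has none). Each returns a list of dicts, best first, with "score" (0 to 1); they miss things now and then, are a little off and sometimes report something else, mostly with a low value. They report only what shows in the picture. A call takes as long as a camera call.
- spotter.find_in(thing, camera): "point" ([x, y, z] in m, in world coordinates, good to about 4 mm: the middle of the surface that is visible of it).
- spotter.cut_out(thing, camera): "pixels" (384x512 bool, what is visible of it).
- spotter.mark_of(thing, camera): "point" ([x, y, z] in m, in world coordinates, good to about 4 mm: a listed point, or the origin of a listed thing).
The state is a dict: "time_s": time; "q": joint angles; "qvel": joint speeds; "joint_efforts": joint torques, N m; "position": TCP position; "tool_rot": TCP orientation; "ft_force": force on the tool from outside, world axes, zero at the start; "wrist_torque": the same for the moment, N m; "grip_width": finger opening in m; "gripper_force": force on a finger pad.
Only numpy, scipy, OpenCV 4.12 (cv2) and the standard library are available. Lean on these libraries where they do the work, as an engineer would, in place of code of your own. Each camera call takes 0.05 s, during which the arm holds its last target. There are 200 camera calls.

## Working session

There is one attempt and no reset: what is moved stays moved. The work goes in short steps, Python scripts to look and compute and a tool call to move; the robot and the scene stay as the last step left them, time stands still between calls to the robot, and variables do not carry over. Pictures are saved under pics/ and viewed, at most 14 in all, crops included, and the job is handed in when it is done.

Besides the shell and the picture viewer there is one more tool, called after "Emit:" as name(argument=value, ...) on one line, values as JSON. move_arm: Moves the arm, as the interface text tells. Its arguments: {"type":"object","properties":{"series":{"type":"string"},"force":{"type":"number"}},"required":["series"]}

```bash
ls; mkdir -p pics
cat > h.py <<'E'
import numpy as np, cv2
from rig import observe, optics, order, spotter
def snap(cam,name):
    im=optics.get_image(cam); cv2.imwrite('pics/'+name+'.png',im['pixels']); return im
def marks(things,cam,n=4):
    for t in things:
        r=spotter.mark_of(t,cam)
        print(cam,t,[(np.round(d['point'],3).tolist(),round(d['score'],2)) for d in r[:n]])
E
python3 - <<'E'
from h import *
a=snap('scene','s0');b=snap('top','t0')
cv2.imwrite('pics/a0.png',b['pixels'])
marks(['carrier','jar_1','pan_centre','turntable','free_place','knob_a','honey','mill','cup','coaster','far_stop'],'top',6)
s=observe();print(s['position'],s['tool_rot'],s['ft_force'],s['time_s'])
E
```

```text
pics
top carrier [([0.563, -0.295, 0.001], 0.91), ([0.66, 0.149, 0.072], 0.67)]
top jar_1 [([0.434, -0.352, 0.002], 0.64), ([0.42, -0.235, -0.001], 0.63), ([0.525, 0.248, 0.039], 0.4)]
top pan_centre [([0.613, -0.052, 0.118], 0.98), ([0.432, -0.355, 0.002], 0.71)]
top turntable [([0.594, 0.282, 0.005], 0.61), ([0.749, -0.256, -0.001], 0.48)]
top free_place [([0.523, 0.247, 0.037], 0.9)]
top knob_a [([0.537, 0.413, 0.07], 0.86), ([0.662, 0.15, 0.069], 0.83)]
top honey [([0.748, -0.258, 0.001], 0.57)]
top mill [([0.653, -0.489, -0.002], 0.65)]
top cup [([0.625, -0.072, 0.117], 0.85)]
top coaster [([0.422, 0.076, -0.003], 0.71)]
top far_stop [([0.677, 0.297, 0.039], 0.71)]
[ 0.17029641 -0.5229531   0.23131369] [[ 9.50860551e-01  3.09619464e-01  8.56798355e-06]
 [ 3.09619464e-01 -9.50860551e-01 -9.89328297e-06]
 [ 5.08380459e-06  1.20599470e-05 -1.00000000e+00]] [-0.1925496   0.04774923 -0.30321657] 0.65
```

View pics/t0.png

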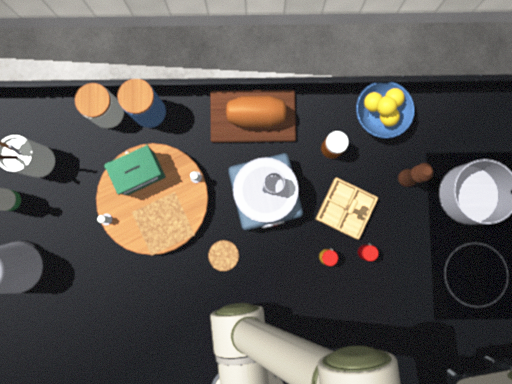

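View pics/s0.png

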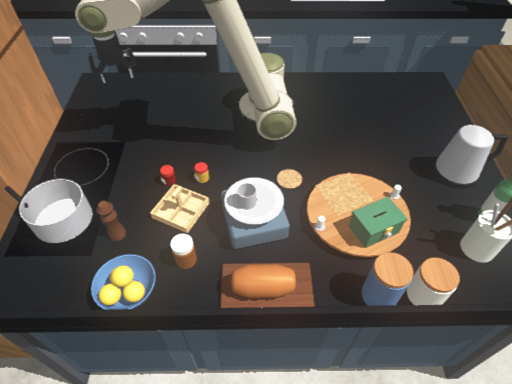

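The top view shows two red-lidded jars at px (330,258) and (369,253), the carrier at (347,208) and the cup on the pan at (275,185). The coaster is at (223,256), and the tray at (153,198) has its free place towards the robot. The scene view agrees, with only two jars.

```bash
cat >> h.py <<'E'
def topl(im,uv,z):
    R=cv2.Rodrigues(np.array(im['rvec'],float))[0];t=np.array(im['tvec'],float).ravel()
    p=cv2.undistortPoints(np.array(uv,float).reshape(-1,1,2),np.array(im['camera_matrix']),None).reshape(-1,2)
    d=np.c_[p,np.ones(len(p))]@R; c=-R.T@t
    return c+d*((z-c[2])/d[:,2])[:,None]
def proj(im,P):
    return cv2.projectPoints(np.array(P,float).reshape(-1,1,3),np.array(im['rvec'],float),np.array(im['tvec'],float),np.array(im['camera_matrix']),None)[0].reshape(-1,2)
def fit(im,mask,silh,x0,dims):
    """fit pose so that the projected silhouette (convex hull of silh(x)) overlaps the mask"""
    from scipy.optimize import minimize
    m=cv2.resize(mask.astype(np.float32),None,fx=4,fy=4,interpolation=cv2.INTER_LINEAR)>0.5
    def cost(x):
        h=np.zeros(m.shape,np.uint8)
        hull=cv2.convexHull(proj(im,silh(x)).astype(np.float32))
        cv2.fillConvexPoly(h,np.round((hull*4+1.5)*16).astype(np.int32),1,shift=4)
        h=h>0; return 1-(h&m).sum()/max((h|m).sum(),1)
    s=np.vstack([x0]+[np.array(x0)+np.eye(len(x0))[i]*dims[i] for i in range(len(x0))])
    r=minimize(cost,x0,method='Nelder-Mead',options=dict(initial_simplex=s,xatol=1e-4,fatol=1e-4))
    return r.x,r.fun
def cyl(x,r,z0,z1):
    a=np.linspace(0,2*np.pi,40); c=np.c_[x[0]+r*np.cos(a),x[1]+r*np.sin(a)]
    return np.vstack([np.c_[c,np.full(40,z)] for z in (z0,z1)])
def car(x,z0=0,lo=0,hi=.030,w=.068):
    c,s=np.cos(x[2]),np.sin(x[2]); q=np.array([[1,1],[1,-1],[-1,-1],[-1,1]])*w
    q=q@np.array([[c,s],[-s,c]])+x[:2]
    return np.vstack([np.c_[q,np.full(4,z0+z)] for z in (lo,hi)])
def best(t,cam,near=None,im=None):
    return [d['pixels'] for d in spotter.cut_out(t,cam)]
E
python3 - <<'E'
from h import *
for cam in('top','scene'):
    im=optics.get_image(cam); print(cam)
    c=best('carrier',cam)[0]; print('carrier',[fit(im,c,car,[.563,-.295,y],[.01,.01,.2]) for y in (-.5,0.4)])
    for p in [(.434,-.352),(.42,-.235)]:
        for m in best('jar_1',cam):
            u=proj(im,[[*p,.05]])[0].astype(int)
            if m[u[1]-2:u[1]+3,u[0]-2:u[0]+3].any(): print('jar',fit(im,m,lambda x:cyl(x,.023,0,.06),p,[.01,.01])); break
    z=-.15*9.81/600
    print('cup',[fit(im,m,lambda x:cyl(x,.028,.1175,.1775),[.625,-.072],[.01,.01]) for m in best('cup',cam)[:1]])
    print('coaster',[fit(im,m,lambda x:cyl(x,.045,0,.004),[.422,.076],[.01,.01]) for m in best('coaster',cam)[:1]])
    print('pan',[m.sum() for m in best('pan',cam)],[m.sum() for m in best('pan_centre',cam)])
marks(['carrier','jar_1','pan_centre','scale','turntable','free_place','far_stop','knob_a','cup','coaster','honey','mill'],'scene')
E
```

```text
top
carrier [(array([ 0.55921492, -0.2967905 , -0.45785506]), np.float64(0.03656959748144817)), (array([ 0.55953719, -0.29661111,  1.10907537]), np.float64(0.03616865570817385))]
jar (array([ 0.41717346, -0.23391083]), np.float64(0.106275547006492))
cup [(array([ 0.62142374, -0.07220941]), np.float64(0.1783211337797851))]
coaster [(array([0.42414224, 0.07330682]), np.float64(0.02597736625514402))]
pan [np.int64(2809)] [np.int64(2888)]
scene
carrier [(array([ 0.56357656, -0.2981348 , -0.48248922]), np.float64(0.02975781052021864)), (array([ 0.56367698, -0.29809914,  1.08725713]), np.float64(0.029588584673330476))]
jar (array([ 0.42969934, -0.35591605]), np.float64(0.2634994206257242))
jar (array([ 0.42387543, -0.23904724]), np.float64(0.09995350999535102))
cup [(array([ 0.62397635, -0.07669678]), np.float64(0.06294536817102137))]
coaster [(array([0.42641132, 0.06927194]), np.float64(0.17861635220125782))]
pan [np.int64(1730), np.int64(459)] [np.int64(1784), np.int64(468)]
scene carrier [([0.564, -0.3, -0.002], 0.6)]
scene jar_1 [([0.419, -0.235, 0.005], 0.61), ([0.43, -0.354, 0.002], 0.6)]
scene pan_centre [([0.606, -0.054, 0.12], 0.94)]
scene scale [([0.611, -0.051, 0.001], 0.83), ([0.654, -0.485, 0.003], 0.37)]
scene turntable [([0.604, 0.282, -0.001], 0.69)]
scene free_place [([0.525, 0.243, 0.036], 0.94)]
scene far_stop [([0.684, 0.296, 0.035], 0.78), ([0.65, -0.481, 0.002], 0.53)]
scene knob_a [([0.658, 0.149, 0.069], 0.88), ([0.536, 0.413, 0.066], 0.73), ([0.429, -0.354, 0.001], 0.51)]
scene cup [([0.625, -0.071, 0.114], 0.71), ([0.602, 0.285, 0.001], 0.43)]
scene coaster [([0.424, 0.077, 0.004], 0.76)]
scene honey [([0.749, -0.26, 0.005], 0.95)]
scene mill [([0.654, -0.486, 0.003], 0.73)]
```

```bash
cat >> h.py <<'E'
def go(x,y,z,yaw,s=None):
    """print tool shift (cm) and turn (deg) from present pose to tool-down target"""
    s=s or observe(); R=np.array(s['tool_rot']); d=R.T@(np.array([x,y,z])-s['position'])*100
    cur=np.degrees(np.arctan2(R[1,0],R[0,0])); turn=(cur-yaw+180)%360-180
    print('shift',np.round(d,2),'turn',round(turn,1),'cur',np.round(s['position'],4),'yaw',round(cur,2),'q',np.round(s['q'],0),'F',np.round(s['ft_force'],1),'w',round(s['grip_width'],4),'t',s['time_s'])
E
python3 -c "
from h import *
go(.55,-.28,.33,0); go(.624,-.073,.33,0)
im=optics.get_image('top')['pixels']; cv2.imwrite('pics/c1.png',cv2.resize(im[160:280,200:410],None,fx=3.5,fy=3.5,interpolation=cv2.INTER_CUBIC))"
```

```text
shift [ 43.63 -11.34  -9.87] turn 18.0 cur [ 0.1703 -0.5229  0.2313] yaw 18.04 q [-84.  22.  74.  -0.  84. -12.] F [-0.4  0.5  0.4] w 0.0855 t 2.05
shift [ 57.07 -28.74  -9.87] turn 18.0 cur [ 0.1703 -0.5229  0.2313] yaw 18.04 q [-84.  22.  74.  -0.  84. -12.] F [-0.4  0.5  0.4] w 0.0855 t 2.05
```

View pics/c1.png

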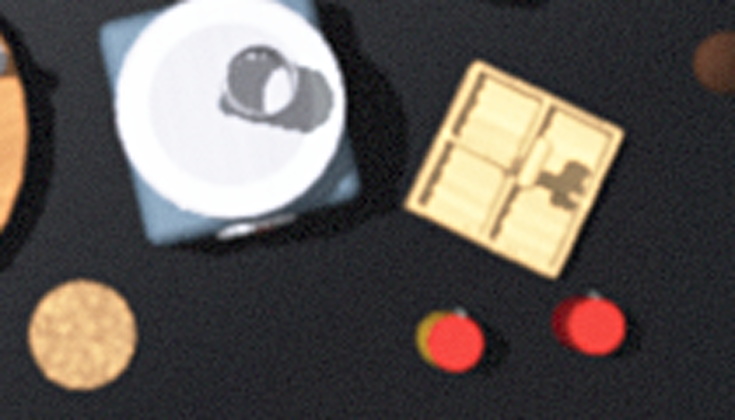

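The bar of the carrier runs from crop (547,135) to (530,190), so its yaw is about −26°. The jars (yellow and dark red) are at crop (453,342) and (595,325). I start the cup job now and look with the wrist camera on the way.

Emit:
move_arm(series="5.7 -2.9 -4 3 1; 12 -6 -8 6 1; 18 -9 -9.9 9 1; 24 -12 -9.9 12 1; 30 -15 -9.9 15 1; 36 -18 -9.9 18 1; 42 -21 -9.9 18 1; 46 -23 -9.9 18 1")

```text
time_s: 3.1
position: [0.5116, -0.1858, 0.3304]
tool_rot: [[1.0, 0.001, 0.0], [0.001, -1.0, -0.0], [0.0, 0.0, -1.0]]
ft_force: [0.9, -1.9, 0.1]
grip_width: 0.0855
gripper_force: 0.0
```

Emit:
move_arm(series="5 0 0 0 1; 9 -4.6 0 0 1; 9 -9 0 0 1; 9 -9 0 0 1")

```text
time_s: 3.6
position: [0.6006, -0.0948, 0.3303]
tool_rot: [[1.0, 0.005, 0.0], [0.005, -1.0, 0.0], [0.0, -0.0, -1.0]]
ft_force: [-0.2, -0.3, 0.0]
grip_width: 0.0852
gripper_force: 0.0
```

```bash
python3 -c "
from h import *
go(.624,-.073,.33,0)
im=snap('wrist','w0')
print(proj(im,[[.624,-.073,.1775],[.61,-.052,.12],[.42,-.235,.06],[.5615,-.2975,.105],[.424,.074,0]]))
for c in ('cup',):
  m=best(c,'wrist'); print([ (k.sum(),np.argwhere(k).mean(0)) for k in m])
  print(fit(im,m[0],lambda x:cyl(x,.028,.1175,.1775),[.625,-.072],[.01,.01]))
marks(['cup','pan_centre','coaster'],'wrist')
"
```

```text
shift [ 2.35 -2.17  0.03] turn 0.3 cur [ 0.6006 -0.0948  0.3303] yaw 0.27 q [-20.  26.  52.   0. 102.  70.] F [-0.2 -0.3  0. ] w 0.0852 t 3.6
[[236.01806877 149.79538403]
 [220.65787697 152.41979838]
 [354.51314225 273.42955039]
 [428.89285773 191.13772371]
 [155.19701388 250.10451696]]
[(np.int64(2975), array([146.29176471, 237.30184874]))]
(array([ 0.62476723, -0.07335703]), np.float64(0.05166985493384346))
wrist cup [([0.626, -0.073, 0.118], 0.77), ([0.56, -0.298, -0.003], 0.64)]
wrist pan_centre [([0.61, -0.054, 0.119], 0.64)]
wrist coaster [([0.426, 0.074, -0.001], 0.71)]
```

Emit:
move_arm(series="2.4 -2.1 5 0.3 1; 2.4 -2.1 10 0.3 1; 2.4 -2.1 14 0.3 1; 2.4 -2.1 17 0.3 1; 2.4 -2.1 19.6 0.3 1; 2.4 -2.1 19.6 0.3 -1; 2.4 -2.1 19.6 0.3 -1; 2.4 -2.1 19.6 0.3 -1", force=25)

```text
time_s: 4.85
position: [0.6249, -0.0769, 0.1356]
tool_rot: [[1.0, -0.005, 0.002], [-0.005, -1.0, -0.001], [0.002, 0.001, -1.0]]
ft_force: [0.4, -0.6, 1.2]
grip_width: 0.0556
gripper_force: 28.6
```

Emit:
move_arm(series="0 0 0 0 -1; 0 0 0 0 -1; 0 0 -1 0 -1; 0 0 -3 0 -1; 0 0 -6 0 -1; 0 0 -6 0 -1")

```text
time_s: 5.6
position: [0.6251, -0.0765, 0.1966]
tool_rot: [[1.0, -0.004, 0.004], [-0.004, -1.0, -0.001], [0.004, 0.001, -1.0]]
ft_force: [-0.4, -1.3, -1.3]
grip_width: 0.0551
gripper_force: 28.5
```

```bash
python3 -c "
from h import *
im=snap('wrist','w1')
m=best('cup','wrist')[0]
s=observe();print(s['position'])
f=lambda x:cyl(x,.028,x[2],x[2]+.06)
print(fit(im,m,f,[*s['position'][:2],.18],[.01,.01,.01])); marks(['cup'],'wrist');marks(['cup','coaster'],'top')
go(.425,.074,.15,0)
"
```

```text
[ 0.62398083 -0.07625782  0.19361482]
(array([ 0.62401842, -0.07564584,  0.17718901]), np.float64(0.053517219070369215))
wrist cup [([0.627, -0.077, 0.181], 0.67), ([0.43, -0.351, 0.002], 0.32)]
top cup [([0.627, -0.073, 0.119], 0.55), ([0.564, -0.299, 0.005], 0.46), ([0.536, 0.415, 0.07], 0.19)]
top coaster [([0.425, 0.077, -0.003], 0.69), ([0.654, -0.487, -0.001], 0.2)]
shift [-19.95 -14.94   4.35] turn -0.3 cur [ 0.6239 -0.0763  0.1929] yaw -0.26 q [-18.  31.  64.   0.  84.  73.] F [-0.  -0.5 -2.1] w 0.0557 t 5.85
```

View pics/w1.png

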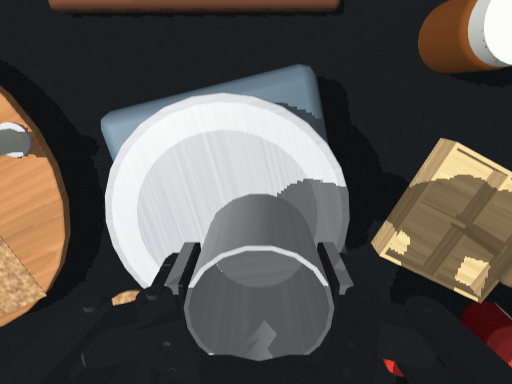

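The wrist view shows the cup held upright between the pads (centre px 260,300), with the pan empty below it.

Emit:
move_arm(series="-4 -3 -2 0 -1; -8 -6 -2 0 -1; -12 -9 -2 0 -1; -16 -12 1 0 -1; -20 -15.1 4 0 -1; -20 -15.1 8 0 -1; -20 -15.1 10 0 -1; -20 -15.1 10 0 -1")

```text
time_s: 6.85
position: [0.4241, 0.0756, 0.093]
tool_rot: [[1.0, -0.005, -0.004], [-0.005, -1.0, 0.0], [-0.004, -0.0, -1.0]]
ft_force: [0.4, -0.0, -1.1]
grip_width: 0.0553
gripper_force: 28.4
```

```bash
python3 -c "
from h import *
im=optics.get_image('top')
m=best('pan','top')[0]
print('pan',fit(im,m,lambda x:cyl(x,.09,.119,.12),[.61,-.053],[.01,.01]))
print('coaster',[fit(im,m,lambda x:cyl(x,.045,0,.004),[.422,.076],[.01,.01]) for m in best('coaster','top')[:1]])
im=snap('wrist','w2')
m=best('coaster','wrist')[0]; print(m.sum());marks(['coaster','cup'],'wrist',1)
m=best('cup','wrist')[0]
f=lambda x:cyl(x,.028,x[2],x[2]+.06)
print(fit(im,m,f,[.425,.075,.08],[.01,.01,.01]))
go(.4245,.0755,.024,0)
"
```

```text
pan (array([ 0.61 , -0.053]), np.float64(1.0))
coaster [(array([0.48772906, 0.07348283]), np.float64(0.9004747670124846))]
6562
wrist coaster [([0.424, 0.076, -0.002], 0.78)]
wrist cup [([0.427, 0.076, 0.078], 0.61)]
(array([0.42504624, 0.07617099, 0.07580012]), np.float64(0.057728382608909556))
shift [-0.08 -0.01  7.06] turn -0.3 cur [0.4253 0.0754 0.0946] yaw -0.27 q [ -6.  20. 104.   0.  56.  85.] F [-0.6  0.4 -1.9] w 0.0553 t 7.25
```

View pics/w2.png

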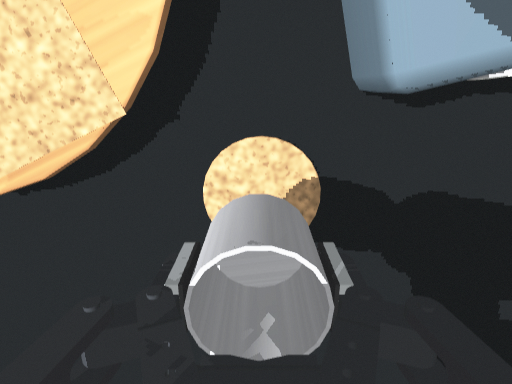

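The cup hangs over the coaster (coaster centre px 262,190, same column as the cup). I lower it and let go.

Emit:
move_arm(series="0 0 3 0 -1; 0 0 5 0 -1; 0 0 6.5 0 -1; 0 0 7.1 0 -1; 0 0 7.1 0 -1; 0 0 7.1 0 -0.2; 0 0 7.1 0 1; 0 0 7.1 0 1")

```text
time_s: 8.25
position: [0.4253, 0.0755, 0.0235]
tool_rot: [[1.0, -0.005, 0.001], [-0.005, -1.0, -0.0], [0.001, 0.0, -1.0]]
ft_force: [0.3, -0.2, -0.0]
grip_width: 0.0852
gripper_force: 0.0
```

Emit:
move_arm(series="0 0 0 0 1; 0 0 -3 0 1; 0 0 -8 0 1; 0 0 -14 0 1; 0 0 -20 0 1; 0 0 -26 0 1; 0 0 -26 0 1")

```text
time_s: 9.12
position: [0.4262, 0.0754, 0.287]
tool_rot: [[1.0, -0.004, 0.009], [-0.004, -1.0, -0.001], [0.009, 0.001, -1.0]]
ft_force: [-0.5, -0.2, -0.0]
grip_width: 0.0856
gripper_force: 0.0
```

```bash
python3 -c "
from h import *
im=snap('wrist','w3')
m=best('cup','wrist')[0];print(fit(im,m,lambda x:cyl(x,.028,.004,.064),[.425,.075],[.01,.01]))
m=best('coaster','wrist')[0]; print(fit(im,m,lambda x:cyl(x,.045,0.003,.004),[.425,.075],[.01,.01]))
marks(['pan_centre'],'wrist')
m=best('pan','wrist')
print('pan',[fit(im,k,lambda x:cyl(x,.09,.117,.12),[.61,-.053],[.01,.01]) for k in m[:1]])
go(.555,-.28,.30,-26.5)
"
```

```text
(array([0.42571128, 0.07621349]), np.float64(0.02278314047604768))
(array([0.42701814, 0.0739953 ]), np.float64(0.5637072968634018))
wrist pan_centre []
pan [(array([ 0.61204338, -0.05215903]), np.float64(0.011121100773981651))]
shift [13.21 35.49 -1.88] turn 26.2 cur [0.4245 0.0755 0.2818] yaw -0.27 q [-6.  8. 86.  0. 87. 85.] F [ 0.7 -0.5 -0.3] w 0.0852 t 9.375
```

Emit:
move_arm(series="1.8 5 -1 4 1; 3.6 10 -2 8 1; 5.4 15 -2 12 1; 7.2 20 -2 16 1; 9 25 -2 20 1; 11 30 -2 24 1; 13.2 35.5 -2 26.2 1; 13.2 35.5 -2 26.2 1")

```text
time_s: 10.38
position: [0.5556, -0.2835, 0.2994]
tool_rot: [[0.893, -0.449, -0.004], [-0.449, -0.893, 0.003], [-0.005, -0.001, -1.0]]
ft_force: [-0.1, 0.4, -0.5]
grip_width: 0.0851
gripper_force: 0.0
```

```bash
python3 -c "
from h import *
im=snap('wrist','w4')
m=best('carrier','wrist')
print([k.sum() for k in m]);marks(['carrier','jar_1'],'wrist')
k=m[0]
print(fit(im,k,car,[.5615,-.2975,-.46],[.01,.01,.1]))
go(.5615,-.2975,.09,-26.5)
"
```

```text
[np.int64(11406)]
wrist carrier [([0.563, -0.298, -0.002], 0.78)]
wrist jar_1 [([0.422, -0.234, 0.001], 0.89), ([0.43, -0.35, 0.002], 0.67)]
(array([ 0.56288033, -0.29609299, -0.46613111]), np.float64(0.013246969877495296))
shift [ 1.4   1.38 21.3 ] turn 0.1 cur [ 0.5552 -0.2791  0.303 ] yaw -26.4 q [-38.  27.  53.   0.  99.  79.] F [-0.   0.7  0.4] w 0.0857 t 10.575
```

View pics/w4.png

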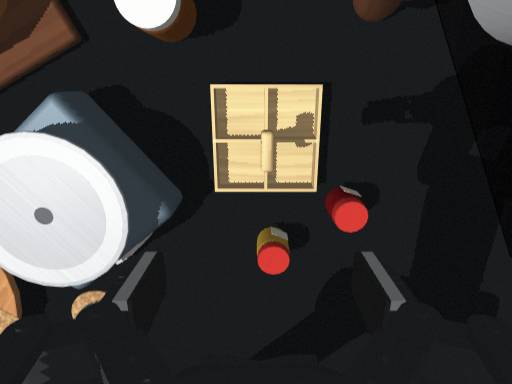

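Looking down, the carrier is square in the view with its centre bar at px (267,150) along the tool's x. The jars are at (273,250) and (350,210), and the pan's dot is at (43,215).

```bash
python3 -c "
from h import *
go(.5629,-.2961,.077,-26.7)
"
```

```text
shift [ 1.46  1.19 22.6 ] turn 0.3 cur [ 0.5552 -0.2791  0.303 ] yaw -26.4 q [-38.  27.  53.   0.  99.  79.] F [-0.   0.7  0.4] w 0.0857 t 10.575
```

Emit:
move_arm(series="1.5 1.2 6 0.3 1; 1.5 1.2 12 0.3 1; 1.5 1.2 16 0.3 1; 1.5 1.2 20 0.3 1; 1.5 1.2 22.4 0.3 1; 1.5 1.2 22.4 0.3 0; 1.5 1.2 22.4 0.3 -1; 1.5 1.2 22.4 0.3 -1", force=50)

```text
time_s: 11.58
position: [0.564, -0.2977, 0.0807]
tool_rot: [[0.893, -0.45, 0.002], [-0.45, -0.893, -0.002], [0.003, 0.001, -1.0]]
ft_force: [-0.1, 1.0, -0.5]
grip_width: 0.032
gripper_force: 0.0
```

Emit:
move_arm(series="0 0 0 0 -1; 0 0 0 0 -1; 0 0 0 0 -1; 0 0 0 0 -1; 0 0 -1 0 -1; 0 0 -3 0 -1; 0 0 -5 0 -1; 0 0 -5 0 -1")

```text
time_s: 12.58
position: [0.5639, -0.2979, 0.1305]
tool_rot: [[0.893, -0.45, 0.002], [-0.45, -0.893, -0.002], [0.003, 0.001, -1.0]]
ft_force: [0.4, 0.3, -3.2]
grip_width: 0.0134
gripper_force: 48.9
```

```bash
python3 -c "
from h import *
im=snap('wrist','w5')
m=best('carrier','wrist');s=observe();print(s['gripper_force'])
print([k.sum() for k in m]);marks(['carrier'],'wrist')
R=np.array(s['tool_rot']);print(R.round(3).tolist())
go(.612,-.052,.28,-26.7)
"
```

```text
48.93797814846039
[]
wrist carrier [([0.56, -0.297, 0.046], 0.7)]
[[0.893, -0.45, -0.001], [-0.45, -0.893, 0.001], [-0.001, -0.0, -1.0]]
shift [ -6.7  -24.11 -15.17] turn -0.1 cur [ 0.563  -0.2972  0.128 ] yaw -26.77 q [-38.  35.  68.  -0.  76.  78.] F [ 0.8  0.  -2.7] w 0.0132 t 12.725
```

View pics/w5.png

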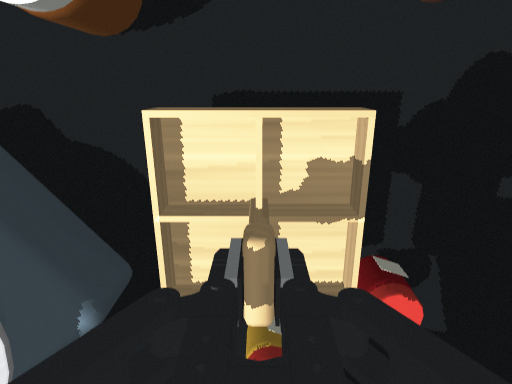

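The carrier hangs level in the grip, its floor square in view and the bar at px (260,280). I carry it over the pan.

Emit:
move_arm(series="0 0 -3 0 -1; 0 0 -8 0 -1; -0.7 -3 -12.5 0 -1; -2 -7 -15 0 -1; -3.2 -12 -15 0 -1; -4.6 -17 -15 0 -1; -5.8 -21 -15 0 -1; -6.7 -24 -15 0 -1")

```text
time_s: 13.72
position: [0.6117, -0.0512, 0.278]
tool_rot: [[0.893, -0.449, -0.002], [-0.449, -0.893, 0.001], [-0.002, 0.0, -1.0]]
ft_force: [-0.2, 0.1, -4.0]
grip_width: 0.0132
gripper_force: 49.3
```

Emit:
move_arm(series="0 0 0 0 -1; 0 0 0 0 -1; 0 0 2 0 -1; 0 0 4 0 -1; 0 0 4 0 -1; 0 0 4 0 -1")

```text
time_s: 14.48
position: [0.612, -0.0539, 0.24]
tool_rot: [[0.892, -0.451, 0.001], [-0.451, -0.892, -0.0], [0.001, -0.0, -1.0]]
ft_force: [-1.4, -1.0, -3.1]
grip_width: 0.0127
gripper_force: 49.3
```

```bash
python3 -c "
from h import *
im=optics.get_image('top')
m=best('carrier','top')
s=observe();p=s['position']; print([k.sum() for k in m])
for k in m[:1]: print(fit(im,k,lambda x:car(x,p[2]-.08),[p[0],p[1],-.46],[.01,.01,.1]))
marks(['carrier'],'top');optics.get_image('scene');marks(['carrier','pan_centre'],'scene')
go(.6135,-.0525,.20,-26.7)
"
```

```text
[np.int64(1001), np.int64(9575)]
(array([ 0.57816906, -0.03682945, -0.39393332]), np.float64(0.6410750711707875))
top carrier [([0.424, 0.074, 0.001], 0.73), ([0.615, -0.054, 0.162], 0.67)]
scene carrier [([0.613, -0.053, 0.158], 0.62)]
scene pan_centre [([0.604, -0.05, 0.123], 0.91)]
shift [ 0.12 -0.13  3.96] turn -0.1 cur [ 0.6118 -0.0532  0.2396] yaw -26.76 q [-16.  28.  63.  -0.  89. 101.] F [-0.5  0.3 -3.7] w 0.0133 t 14.775
```

Emit:
move_arm(series="0 -0.1 1.5 0 -1; 0 -0.1 2.8 0 -1; 0 -0.1 3.5 0 -1; 0 -0.1 3.9 0 -1; 0 -0.1 4.2 0 -1; 0 -0.1 4.4 0 -1; 0 -0.1 4.4 0 -1; 0 -0.1 4.4 0 -1")

```text
time_s: 15.78
position: [0.6122, -0.0522, 0.1955]
tool_rot: [[0.893, -0.45, 0.0], [-0.45, -0.893, -0.0], [0.0, -0.0, -1.0]]
ft_force: [-1.8, 1.3, -0.5]
grip_width: 0.0132
gripper_force: 49.7
```

Emit:
move_arm(series="0 0 0.1 0 -0.6; 0 0 0.1 0 -0.3; 0 0 0.1 0 0.2; 0 0 0.1 0 0.2; 0 0 -3 0 0.2; 0 0 -7 0 0.6; 0 0 -12 0 1; 0 0 -15 0 1")

```text
time_s: 16.77
position: [0.6123, -0.0522, 0.3479]
tool_rot: [[0.893, -0.45, 0.003], [-0.45, -0.893, -0.001], [0.003, -0.001, -1.0]]
ft_force: [1.5, -0.5, 0.7]
grip_width: 0.0854
gripper_force: 0.0
```

```bash
python3 -c "
from h import *
im=snap('wrist','w6')
m=best('carrier','wrist');print([k.sum() for k in m])
print(fit(im,m[0],lambda x:car(x,.1148),[.612,-.053,-.46],[.01,.01,.1]))
marks(['carrier','jar_1'],'wrist')
optics.get_image('top');marks(['carrier','jar_1','pan_centre','cup'],'top')
go(.422,-.235,.20,63.3)
"
```

```text
[np.int64(15150)]
(array([ 0.61092848, -0.05060114, -0.46441822]), np.float64(0.01857119701758647))
wrist carrier [([0.607, -0.052, 0.116], 0.97)]
wrist jar_1 [([0.42, -0.234, 0.004], 0.75), ([0.432, -0.353, 0.001], 0.71)]
top carrier [([0.612, -0.054, 0.118], 0.6), ([0.599, 0.282, 0.004], 0.39)]
top jar_1 [([0.434, -0.354, -0.002], 0.71), ([0.421, -0.236, -0.003], 0.64), ([0.613, -0.052, 0.117], 0.61)]
top pan_centre []
top cup []
shift [-8.71 24.88 14.43] turn -90.1 cur [ 0.6121 -0.0522  0.3441] yaw -26.76 q [-16.  26.  49.   0. 105. 101.] F [-0.   0.1  0.1] w 0.0853 t 17.225
```

View pics/w6.png

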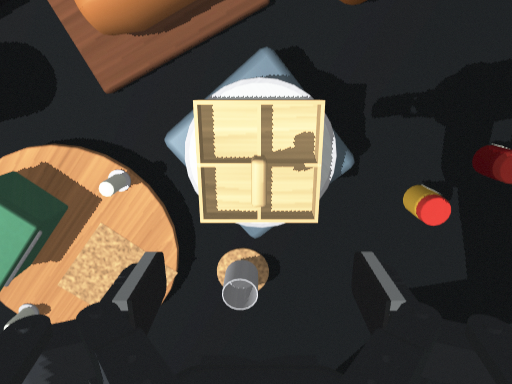

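The carrier stands centred on the pan (px 260,160), the cup is on its coaster at (242,280), and the jars are at right, (430,205) and (495,163).

Emit:
move_arm(series="-1 3 0 -10 1; -2 6 0 -20 1; -3 9.5 0 -30 1; -4.5 13 0 -40 1; -6 16.5 0 -50 1; -7 20 2 -60 1; -8 23 5 -70 1; -8.7 24.9 8 -80 1")

```text
time_s: 18.23
position: [0.4212, -0.2361, 0.264]
tool_rot: [[0.595, 0.804, -0.0], [0.804, -0.595, 0.0], [-0.0, -0.0, -1.0]]
ft_force: [1.7, -0.3, -0.5]
grip_width: 0.0848
gripper_force: 0.0
```

Emit:
move_arm(series="0 0 2 -10 1; 0 0 4 -10 1; 0 0 4 -10 1; 0 0 4 -10 1; 0 0 4 -10 1; 0 0 4 -10 1; 0 0 4 -10 1; 0 0 4 -10 1")

```text
time_s: 19.23
position: [0.4224, -0.2354, 0.2252]
tool_rot: [[0.45, 0.893, 0.0], [0.893, -0.45, -0.0], [-0.0, 0.0, -1.0]]
ft_force: [-1.7, -0.1, -0.9]
grip_width: 0.0856
gripper_force: 0.0
```

```bash
python3 -c "
from h import *
im=snap('wrist','w7')
m=best('jar_1','wrist');print([k.sum() for k in m])
for k in m[:2]: print(fit(im,k,lambda x:cyl(x,.023,0,.06),topl(im,[np.argwhere(k).mean(0)[::-1]],.03)[0][:2],[.01,.01]))
marks(['jar_1'],'wrist')
go(.422,-.235,.033,63.3)
"
```

```text
[np.int64(1833), np.int64(1976)]
(array([ 0.42085981, -0.23443941]), np.float64(0.10366133423056922))
(array([ 0.43206161, -0.34932642]), np.float64(0.09526271941164643))
wrist jar_1 [([0.429, -0.352, 0.002], 0.88), ([0.421, -0.234, 0.004], 0.79)]
shift [ 0.02 -0.05 19.22] turn -0.1 cur [ 0.4224 -0.2354  0.2252] yaw 63.24 q [-43.  15.  85.   0.  80. -16.] F [-0.1  0.3  0. ] w 0.0854 t 19.375
```

Emit:
move_arm(series="0 -0.15 5 0 1; 0 -0.15 10 0 1; 0 -0.15 14.5 0 1; 0 -0.15 18 0 1; 0 -0.15 19.7 0 1; 0 -0.15 19.7 0 0; 0 -0.15 19.7 0 -1; 0 -0.15 19.7 0 -1", force=30)

```text
time_s: 20.38
position: [0.4214, -0.235, 0.0292]
tool_rot: [[0.45, 0.893, 0.001], [0.893, -0.45, -0.001], [-0.001, 0.002, -1.0]]
ft_force: [-0.1, -0.4, 3.1]
grip_width: 0.045
gripper_force: 31.0
```

Emit:
move_arm(series="0 0 0 0 -1; 0 0 0 0 -1; 0 0 -1 0 -1; 0 0 -4 0 -1; 0 0 -10 0 -1; 0 0 -16 0 -1; 0 0 -22 0 -1; 0 0 -22 0 -1")

```text
time_s: 21.38
position: [0.422, -0.2354, 0.2529]
tool_rot: [[0.45, 0.893, 0.007], [0.893, -0.45, -0.007], [-0.003, 0.009, -1.0]]
ft_force: [-0.2, -0.6, -1.8]
grip_width: 0.0452
gripper_force: 31.3
```

```bash
python3 -c "
from h import *
im=snap('wrist','w8')
m=best('jar_1','wrist');print([k.sum() for k in m])
s=observe();p=s['position'];f=lambda x:cyl(x,.023,x[2],x[2]+.06)
for k in m[:2]: print(fit(im,k,f,[p[0],p[1],p[2]-.03],[.01,.01,.01]))
c=np.array([.611,-.0515]);a=-.465
R=np.array([[np.cos(a),-np.sin(a)],[np.sin(a),np.cos(a)]])
for q in ([.034,.034],[-.034,-.034]):
  t=c+R@q; print(q,t); go(*t,.25,63.3)
"
```

```text
[np.int64(11826), np.int64(776)]
(array([ 0.41994086, -0.23923928,  0.21837203]), np.float64(0.026901960784313728))
(array([ 0.43009352, -0.44411426, -0.21703854]), np.float64(0.23985347985347982))
[0.034, 0.034] [ 0.65663631 -0.03635644]
shift [28.3  12.15 -0.17] turn -0.1 cur [ 0.4207 -0.2344  0.2483] yaw 63.24 q [-43.  14.  83.  -0.  83. -16.] F [-0.   1.5 -1.7] w 0.0452 t 21.475
[-0.034, -0.034] [ 0.56536369 -0.06664356]
shift [21.49  5.37 -0.17] turn -0.1 cur [ 0.4207 -0.2344  0.2483] yaw 63.24 q [-43.  14.  83.  -0.  83. -16.] F [-0.   1.5 -1.7] w 0.0452 t 21.475
```

View pics/w8.png

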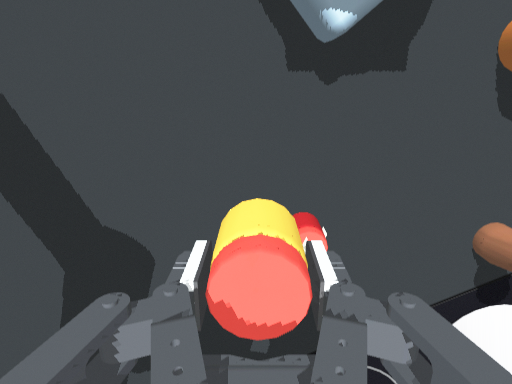

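The jar with yellow jam is held upright (lid centre px 258,290). It goes into the far compartment.

Emit:
move_arm(series="4 1.5 -2 0 -1; 8 3 -4 0 -1; 12 5 -4 0 -1; 16 7 -4 0 -1; 20 9 -4 0 -1; 24 10.5 -4 0 -1; 28.3 12.1 -4 0 -1; 28.3 12.1 -4 0 -1")

```text
time_s: 22.48
position: [0.6574, -0.0343, 0.2848]
tool_rot: [[0.448, 0.894, -0.005], [0.894, -0.448, 0.002], [-0.001, -0.005, -1.0]]
ft_force: [0.7, -0.1, -1.3]
grip_width: 0.0454
gripper_force: 31.3
```

Emit:
move_arm(series="0 0 2 0 -1; 0 0 4 0 -1; 0 0 6 0 -1; 0 0 8 0 -1; 0 0 8 0 -1; 0 0 8 0 -1")

```text
time_s: 23.22
position: [0.6564, -0.0369, 0.2086]
tool_rot: [[0.451, 0.893, 0.0], [0.893, -0.451, -0.0], [-0.0, 0.0, -1.0]]
ft_force: [-0.2, -0.6, 0.3]
grip_width: 0.045
gripper_force: 31.3
```

```bash
python3 -c "
from h import *
im=snap('wrist','w9')
go(.6566,-.0364,.1525,63.3)
im=snap('top','t9');cv2.imwrite('pics/t9.png',cv2.resize(im['pixels'][140:240,215:325],None,fx=5,fy=5,interpolation=cv2.INTER_CUBIC))
marks(['carrier','jar_1'],'top')
"
```

```text
shift [ 0.04 -0.02  5.64] turn -0.1 cur [ 0.6566 -0.0369  0.2089] yaw 63.22 q [-14.  34.  57.  -0.  89.  13.] F [ 0.4  0.7 -1. ] w 0.0449 t 23.275
top carrier [([0.612, -0.051, 0.115], 0.85), ([0.598, 0.279, 0.008], 0.41)]
top jar_1 [([0.433, -0.354, -0.0], 0.75)]
```

View pics/w9.png

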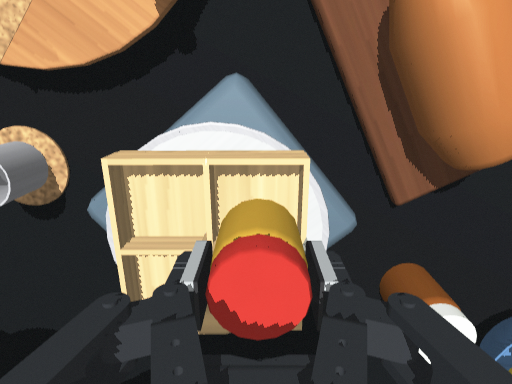

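The jar hangs over the right-hand compartments. By the numbers it is over (+34, +34) of the carrier, and lowering it straight down is clear.

Emit:
move_arm(series="0 0 1.5 0 -1; 0 0 3 0 -1; 0 0 4.2 0 -1; 0 0 5 0 -1; 0 0 5.4 0 -1; 0 0 5.7 0 -1; 0 0 5.7 0 -1")

```text
time_s: 24.3
position: [0.6566, -0.0365, 0.1513]
tool_rot: [[0.45, 0.893, 0.0], [0.893, -0.45, -0.0], [0.0, 0.0, -1.0]]
ft_force: [-0.6, 0.3, -0.9]
grip_width: 0.045
gripper_force: 31.5
```

Emit:
move_arm(series="0 0 0.15 0 -1; 0 0 0.15 0 0.2; 0 0 0.15 0 0.4; 0 0 0.15 0 0.4; 0 0 -3 0 0.4; 0 0 -8 0 0.4; 0 0 -13 0 1; 0 0 -13 0 1")

```text
time_s: 25.3
position: [0.6575, -0.0367, 0.2858]
tool_rot: [[0.45, 0.893, 0.009], [0.893, -0.45, -0.002], [0.002, 0.009, -1.0]]
ft_force: [0.0, 0.5, -1.1]
grip_width: 0.0852
gripper_force: 0.0
```

```bash
python3 -c "
from h import *
im=snap('wrist','w10')
m=best('carrier','wrist');print([k.sum() for k in m])
marks(['carrier','jar_1'],'wrist')
for k in best('jar_1','wrist')[:1]: print(k.sum(),fit(im,k,lambda x:cyl(x,.023,.121,.181),[.6566,-.0364],[.01,.01]))
go(.431,-.351,.22,63.3)
"
```

```text
[np.int64(7328), np.int64(16966)]
wrist carrier [([0.61, -0.052, 0.111], 0.91)]
wrist jar_1 [([0.658, -0.037, 0.122], 0.63)]
2828 (array([ 0.65755102, -0.03703305]), np.float64(0.08752098036440115))
shift [-38.22  -5.92   6.  ] turn -0.1 cur [ 0.6562 -0.0364  0.2795] yaw 63.23 q [-13.  32.  49.   0.  99.  13.] F [-0.4 -0.5 -0.1] w 0.0855 t 25.55
```

View pics/w10.png

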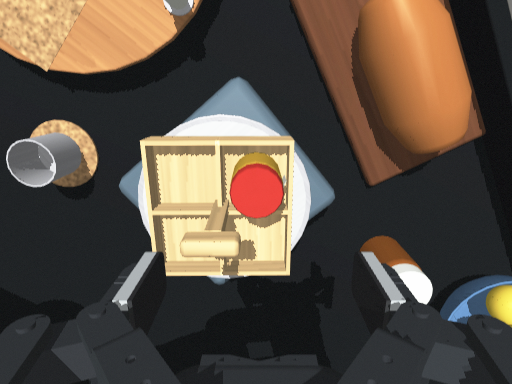

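The first jar stands upright in its compartment (lid px 257,190), and the carrier has not moved. On to the second jar.

Emit:
move_arm(series="-5 -0.8 -1 0 1; -10.5 -1.6 -1 0 1; -16 -2.5 -1 0 1; -21.5 -3.3 -1 0 1; -27 -4.2 1 0 1; -32.5 -5 3 0 1; -38.2 -5.9 6 0 1; -38.2 -5.9 6 0 1")

```text
time_s: 26.55
position: [0.4291, -0.3527, 0.2181]
tool_rot: [[0.454, 0.891, -0.004], [0.891, -0.454, 0.004], [0.002, -0.006, -1.0]]
ft_force: [1.1, 0.6, 0.4]
grip_width: 0.0853
gripper_force: 0.0
```

```bash
python3 -c "
from h import *
im=snap('wrist','w11')
m=best('jar_1','wrist');print([k.sum() for k in m])
for k in m[:2]: print(fit(im,k,lambda x:cyl(x,.023,0,.06),[.431,-.351],[.01,.01]))
marks(['jar_1'],'wrist')
go(.431,-.351,.0285,63.3)
"
```

```text
[np.int64(2028)]
(array([ 0.43182474, -0.3502291 ]), np.float64(0.06821417158130216))
wrist jar_1 [([0.43, -0.353, 0.002], 0.82)]
shift [-0.09 -0.08 19.26] turn -0.1 cur [ 0.4321 -0.3506  0.2211] yaw 63.25 q [-51.  23.  74.   0.  83. -25.] F [-0.  -0.3  0.7] w 0.0853 t 26.7
```

Emit:
move_arm(series="0 -0.05 5 0 1; 0 -0.05 10 0 1; 0 -0.05 14.5 0 1; 0 -0.05 18 0 1; 0 -0.05 19.3 0 1; 0 -0.05 19.3 0 0; 0 -0.05 19.3 0 -1; 0 -0.05 19.3 0 -1")

```text
time_s: 27.7
position: [0.4321, -0.3513, 0.0298]
tool_rot: [[0.45, 0.893, 0.002], [0.893, -0.45, -0.002], [-0.001, 0.003, -1.0]]
ft_force: [1.1, 0.9, 6.0]
grip_width: 0.0452
gripper_force: 30.6
```

Emit:
move_arm(series="0 0 0 0 -1; 0 0 0 0 -1; 0 0 -1 0 -1; 0 0 -5 0 -1; 0 0 -11 0 -1; 0 0 -17 0 -1; 0 0 -23 0 -1; 0 0 -26 0 -1")

```text
time_s: 28.7
position: [0.4314, -0.3508, 0.2926]
tool_rot: [[0.45, 0.893, 0.004], [0.893, -0.45, -0.004], [-0.002, 0.005, -1.0]]
ft_force: [0.3, 1.1, -2.5]
grip_width: 0.0451
gripper_force: 31.3
```

```bash
python3 -c "
from h import *
im=snap('wrist','w12')
m=best('jar_1','wrist');print([k.sum() for k in m])
s=observe();p=s['position'];f=lambda x:cyl(x,.023,x[2],x[2]+.06)
for k in m[:1]: print(fit(im,k,f,[p[0],p[1],p[2]-.03],[.01,.01,.01]))
optics.get_image('top');marks(['carrier','jar_1'],'top')
go(.5654,-.0666,.29,63.3)
"
```

```text
[np.int64(11721)]
(array([ 0.42960242, -0.35425539,  0.25669866]), np.float64(0.033809531359833445))
top carrier [([0.614, -0.052, 0.116], 0.63)]
top jar_1 [([0.658, -0.038, 0.123], 0.67), ([0.434, -0.354, 0.262], 0.64)]
shift [31.39 -0.78 -0.27] turn -0.1 cur [ 0.4309 -0.3503  0.287 ] yaw 63.23 q [-51.  21.  67.  -0.  92. -25.] F [-0.2  0.1 -1.2] w 0.045 t 28.95
```

Emit:
move_arm(series="4.5 -0.1 0 0 -1; 9.5 -0.2 0 0 -1; 14.5 -0.4 0 0 -1; 19.5 -0.5 0 0 -1; 24.5 -0.6 0 0 -1; 29 -0.7 0 0 -1; 31.4 -0.8 0 0 -1; 31.4 -0.8 0 0 -1")

```text
time_s: 29.95
position: [0.5656, -0.0654, 0.2864]
tool_rot: [[0.448, 0.894, -0.003], [0.894, -0.448, 0.001], [-0.0, -0.003, -1.0]]
ft_force: [0.4, 0.6, -0.1]
grip_width: 0.0451
gripper_force: 31.3
```

Emit:
move_arm(series="0 0 2 0 -1; 0 0 4 0 -1; 0 0 6 0 -1; 0 0 7.5 0 -1; 0 0 7.5 0 -1; 0 0 7.5 0 -1")

```text
time_s: 30.7
position: [0.5658, -0.0671, 0.2138]
tool_rot: [[0.451, 0.893, 0.001], [0.893, -0.451, -0.0], [0.0, 0.001, -1.0]]
ft_force: [0.4, 0.6, -0.8]
grip_width: 0.045
gripper_force: 31.3
```

```bash
python3 -c "
from h import *
go(.5654,-.0666,.150,63.3)
"
```

```text
shift [ 0.03 -0.07  6.38] turn -0.1 cur [ 0.5658 -0.0671  0.2138] yaw 63.22 q [-19.  25.  73.  -0.  83.   8.] F [ 0.4  0.6 -0.8] w 0.045 t 30.7
```

Emit:
move_arm(series="0 -0.05 2 0 -1; 0 -0.05 3.5 0 -1; 0 -0.05 4.8 0 -1; 0 -0.05 5.6 0 -1; 0 -0.05 6.1 0 -1; 0 -0.05 6.4 0 -1; 0 -0.05 6.4 0 -1; 0 -0.05 6.4 0 0")

```text
time_s: 31.7
position: [0.5653, -0.0666, 0.1495]
tool_rot: [[0.45, 0.893, 0.001], [0.893, -0.45, -0.0], [0.0, 0.001, -1.0]]
ft_force: [-0.4, 0.1, 0.4]
grip_width: 0.0454
gripper_force: 31.4
```

Emit:
move_arm(series="0 0 0 0 0.4; 0 0 0 0 0.4; 0 0 -3 0 0.4; 0 0 -8 0 0.4; 0 0 -13 0 1; 0 0 -19 0 1; 0 0 -19 0 1")

```text
time_s: 32.58
position: [0.5661, -0.0668, 0.344]
tool_rot: [[0.45, 0.893, 0.009], [0.893, -0.45, -0.003], [0.001, 0.01, -1.0]]
ft_force: [-0.2, -0.3, -0.8]
grip_width: 0.0855
gripper_force: 0.0
```

```bash
python3 -c "
from h import *
im=snap('wrist','w13')
marks(['carrier','jar_1','free_place','turntable','knob_a'],'wrist')
m=best('carrier','wrist');print([k.sum() for k in m])
for k in best('jar_1','wrist')[:2]: print(k.sum(),fit(im,k,lambda x:cyl(x,.023,.119,.179),topl(im,[np.argwhere(k).mean(0)[::-1]],.15)[0][:2],[.01,.01]))
go(.612,-.0515,.30,-26.7)
"
```

```text
wrist carrier [([0.61, -0.053, 0.106], 0.86)]
wrist jar_1 [([0.656, -0.038, 0.119], 0.94), ([0.562, -0.069, 0.124], 0.91)]
wrist free_place []
wrist turntable []
wrist knob_a []
[np.int64(12722)]
2225 (array([ 0.65537096, -0.03715576]), np.float64(0.06333219078756558))
1861 (array([ 0.56658237, -0.066178  ]), np.float64(0.09743246124326133))
shift [3.46 3.52 3.82] turn 89.9 cur [ 0.5651 -0.0666  0.3383] yaw 63.23 q [-19.  21.  58.   0. 101.   8.] F [ 0.1  1.  -0. ] w 0.0854 t 32.975
```

View pics/w13.png

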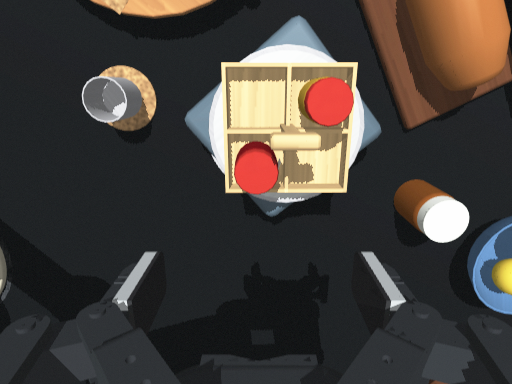

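Both jars stand upright in opposite compartments (lids px 328,100 and 256,167), and the carrier is centred on the pan. I turn the tool while the scale settles with hands off.

Emit:
move_arm(series="0.5 0.5 1 10 1; 1 1 1 20 1; 1.5 1.5 1 30 1; 2 2 1 40 1; 2.5 2.5 1 50 1; 3 3 1 60 1; 3.4 3.4 1 70 1; 3.4 3.4 1 80 1")

```text
time_s: 33.98
position: [0.6111, -0.0514, 0.3284]
tool_rot: [[0.956, -0.294, -0.001], [-0.294, -0.956, 0.0], [-0.001, 0.0, -1.0]]
ft_force: [-0.2, 0.6, -0.5]
grip_width: 0.0858
gripper_force: 0.0
```

Emit:
move_arm(series="0 0 0 9.9 1; 0 0 0 9.9 1; 0 0 0 9.9 1; 0 0 0 9.9 1; 0 0 0 9.9 1; 0 0 0 9.9 1; 0 0 0 9.9 1; 0 0 0 9.9 1")

```text
time_s: 34.98
position: [0.6108, -0.0515, 0.3292]
tool_rot: [[0.894, -0.449, 0.0], [-0.449, -0.894, 0.0], [0.0, -0.0, -1.0]]
ft_force: [0.2, 1.4, 0.2]
grip_width: 0.0853
gripper_force: 0.0
```

```bash
python3 -c "
from h import *
im=snap('wrist','w14')
marks(['carrier','jar_1','free_place','turntable','knob_a'],'wrist')
m=best('carrier','wrist');print([k.sum() for k in m])
k=cv2.morphologyEx(np.uint8(m[0]),cv2.MORPH_CLOSE,np.ones((45,45)))>0
print(fit(im,k,lambda x:car(x,.111),[.612,-.053,-.46],[.01,.01,.1]))
go(.611,-.0515,.19,-26.7)
"
```

```text
wrist carrier []
wrist jar_1 [([0.659, -0.037, 0.12], 0.82), ([0.563, -0.066, 0.12], 0.66)]
wrist free_place [([0.522, 0.248, 0.038], 0.93)]
wrist turntable [([0.591, 0.281, -0.001], 0.68)]
wrist knob_a [([0.66, 0.147, 0.069], 0.7), ([0.535, 0.415, 0.064], 0.59)]
[np.int64(12439)]
(array([ 0.61130676, -0.05060821, -0.46708916]), np.float64(0.007860660696325406))
shift [ 1.000e-02 -1.000e-02  1.392e+01] turn 0.0 cur [ 0.6109 -0.0515  0.3292] yaw -26.66 q [-16.  26.  51.   0. 102. 101.] F [ 0.9  0.7 -0.7] w 0.0854 t 35.325
```

Emit:
move_arm(series="0 0 4 0 1; 0 0 8 0 1; 0 0 11 0 1; 0 0 13 0 1; 0 0 13.9 0 0.6; 0 0 13.9 0 -0.2; 0 0 13.9 0 -1; 0 0 13.9 0 -1", force=70)

```text
time_s: 36.33
position: [0.6111, -0.0516, 0.191]
tool_rot: [[0.894, -0.449, 0.001], [-0.449, -0.894, -0.0], [0.001, -0.0, -1.0]]
ft_force: [-0.0, 0.2, 5.1]
grip_width: 0.0137
gripper_force: 4.1
```

Emit:
move_arm(series="0 0 0 0 -1; 0 0 0 0 -1; 0 0 0 0 -1; 0 0 -0.5 0 -1; 0 0 -1.5 0 -1; 0 0 -3 0 -1; 0 0 -5 0 -1; 0 0 -5 0 -1")

```text
time_s: 37.33
position: [0.6114, -0.0517, 0.2422]
tool_rot: [[0.894, -0.449, 0.004], [-0.449, -0.894, -0.001], [0.004, -0.001, -1.0]]
ft_force: [-0.4, 0.8, -5.5]
grip_width: 0.0128
gripper_force: 70.3
```

```bash
python3 -c "
from h import *
im=snap('wrist','w15')
marks(['carrier','free_place','turntable','knob_a'],'wrist')
im=optics.get_image('top')
marks(['carrier','free_place','turntable','knob_a','far_stop'],'top')
m=best('free_place','top');print([k.sum() for k in m])
s=observe();print(s['gripper_force'],s['wrist_torque'])
go(.5235,.2465,.24,27)
"
```

```text
wrist carrier [([0.607, -0.054, 0.161], 0.68)]
wrist free_place [([0.521, 0.246, 0.038], 0.6), ([0.608, -0.051, 0.158], 0.56)]
wrist turntable [([0.596, 0.283, 0.004], 0.88), ([0.524, 0.248, 0.04], 0.74)]
wrist knob_a [([0.659, 0.147, 0.068], 0.8)]
top carrier [([0.613, -0.051, 0.161], 0.67)]
top free_place [([0.522, 0.243, 0.038], 0.76)]
top turntable [([0.597, 0.283, 0.005], 0.77)]
top knob_a [([0.66, 0.147, 0.072], 0.82), ([0.538, 0.418, 0.068], 0.66)]
top far_stop [([0.682, 0.295, 0.042], 0.82)]
[np.int64(9648), np.int64(566)]
70.3061306476593 [-0.00320526 -0.01254453  0.05780408]
shift [-2.118e+01 -2.271e+01  1.000e-02] turn -53.7 cur [ 0.6108 -0.0515  0.2401] yaw -26.66 q [-16.  28.  63.  -0.  89. 101.] F [ 0.1 -0.1 -5.1] w 0.0128 t 37.925
```

View pics/w15.png

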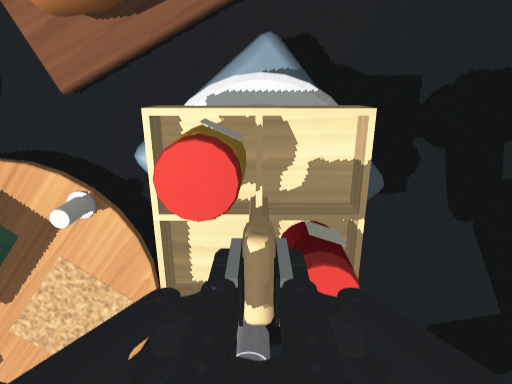

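Both jars ride in the level carrier (lids px 197,178 and 325,270), and the free cork square is at the lower left (70,310). I carry it over to the tray.

Emit:
move_arm(series="-1.5 -1.6 -1 -4 -1; -4 -4.5 -1 -10 -1; -7 -7.5 -1 -17 -1; -10 -10.6 -1 -24 -1; -13 -13.8 -1 -31 -1; -16 -17 -1 -38 -1; -18.8 -20 -1 -45 -1; -21.2 -22.6 -1 -51.9 -1")

```text
time_s: 38.92
position: [0.5222, 0.247, 0.2503]
tool_rot: [[0.903, 0.43, 0.0], [0.43, -0.903, 0.0], [0.0, -0.0, -1.0]]
ft_force: [0.3, 0.2, -5.3]
grip_width: 0.0126
gripper_force: 70.3
```

Emit:
move_arm(series="0 0 0 0 -1; 0 0 2 0 -1; 0 0 4 0 -1; 0 0 6 0 -1; 0 0 7 0 -1; 0 0 7 0 -1")

```text
time_s: 39.67
position: [0.5229, 0.2452, 0.1799]
tool_rot: [[0.905, 0.426, -0.001], [0.426, -0.905, -0.0], [-0.001, -0.0, -1.0]]
ft_force: [-0.8, 0.2, -4.8]
grip_width: 0.0126
gripper_force: 70.3
```

```bash
python3 -c "
from h import *
im=optics.get_image('top');marks(['carrier','free_place','turntable','knob_a','far_stop'],'top')
im=optics.get_image('scene');marks(['carrier','free_place','turntable','knob_a','far_stop'],'scene')
go(.5228,.2458,.1185,25.2)
"
```

```text
top carrier [([0.526, 0.244, 0.104], 0.73)]
top free_place []
top turntable [([0.599, 0.28, 0.004], 0.74), ([0.611, -0.051, -0.002], 0.41)]
top knob_a [([0.658, 0.15, 0.068], 0.9)]
top far_stop [([0.68, 0.294, 0.04], 0.58)]
scene carrier [([0.524, 0.242, 0.099], 0.59), ([0.506, 0.2, 0.112], 0.57), ([0.657, -0.484, 0.0], 0.25)]
scene free_place []
scene turntable [([0.602, 0.282, 0.001], 0.94), ([0.614, -0.049, 0.001], 0.39)]
scene knob_a [([0.538, 0.412, 0.065], 0.89), ([0.656, 0.154, 0.069], 0.78)]
scene far_stop [([0.685, 0.295, 0.035], 0.65), ([0.541, 0.291, 0.111], 0.4)]
shift [ 0.01 -0.02  6.17] turn 0.0 cur [0.5228 0.2456 0.1802] yaw 25.24 q [13. 27. 75. -0. 78. 78.] F [-0.2 -1.4 -5.2] w 0.0125 t 40.275
```

Emit:
move_arm(series="0 0 2.5 0 -1; 0 0 4.2 0 -1; 0 0 5.3 0 -1; 0 0 5.8 0 -1; 0 0 6.1 0 -1; 0 0 6.2 0 -1; 0 0 6.2 0 -1; 0 0 6.2 0 -1")

```text
time_s: 41.28
position: [0.5229, 0.2456, 0.1184]
tool_rot: [[0.905, 0.426, 0.001], [0.426, -0.905, 0.0], [0.001, 0.0, -1.0]]
ft_force: [0.3, 0.2, -5.7]
grip_width: 0.0129
gripper_force: 70.3
```

Still hanging free, so I go down in small steps.

Emit:
move_arm(series="0 0 0.1 0 -1; 0 0 0.2 0 -1; 0 0 0.2 0 -1; 0 0 0.2 0 -1")

```text
time_s: 41.78
position: [0.5229, 0.2456, 0.1178]
tool_rot: [[0.905, 0.426, 0.002], [0.426, -0.905, 0.0], [0.002, 0.001, -1.0]]
ft_force: [-3.3, -1.9, 8.9]
grip_width: 0.0126
gripper_force: 72.3
```

Emit:
move_arm(series="0 0 -0.1 0 -1; 0 0 -0.1 0 -0.6; 0 0 -0.1 0 -0.2; 0 0 -0.1 0 0.2; 0 0 -3 0 0.2; 0 0 -8 0 0.2; 0 0 -14 0 -0.5; 0 0 -18 0 -1")

```text
time_s: 42.78
position: [0.523, 0.2456, 0.2992]
tool_rot: [[0.905, 0.426, 0.003], [0.426, -0.905, 0.001], [0.003, 0.001, -1.0]]
ft_force: [0.1, -0.1, -1.1]
grip_width: 0.0156
gripper_force: 0.0
```

```bash
python3 -c "
from h import *
im=snap('top','t20');marks(['carrier','turntable','jar_1','knob_a','far_stop'],'top')
im=snap('wrist','w20');marks(['carrier','turntable','jar_1','knob_a','free_place','far_stop'],'wrist')
go(.5,.4,.28,25)
"
```

```text
top carrier [([0.526, 0.247, 0.041], 0.95)]
top turntable [([0.599, 0.28, 0.005], 0.71)]
top jar_1 [([0.51, 0.198, 0.045], 0.76), ([0.539, 0.295, 0.047], 0.58)]
top knob_a [([0.663, 0.148, 0.074], 0.86)]
top far_stop [([0.68, 0.296, 0.042], 0.94)]
wrist carrier [([0.519, 0.244, 0.038], 0.91)]
wrist turntable [([0.594, 0.282, 0.002], 0.7)]
wrist jar_1 [([0.504, 0.201, 0.047], 0.93), ([0.542, 0.295, 0.05], 0.58)]
wrist knob_a [([0.536, 0.415, 0.067], 0.65), ([0.656, 0.151, 0.07], 0.58)]
wrist free_place []
wrist far_stop []
shift [  4.52 -14.94   1.58] turn 0.2 cur [0.5228 0.2455 0.2958] yaw 25.23 q [13. 23. 62.  0. 95. 78.] F [ 0.7 -0.5  0.2] w 0.0002 t 43.425
```

```bash
cat >> h.py <<'E'
AX=np.array([.598,.2818])
def arc(ths,z=.060,r=.145,lag=90):
    s=observe();R=np.array(s['tool_rot']);cur=np.degrees(np.arctan2(R[1,0],R[0,0]))
    for t in ths:
        a=np.radians(t);p=np.r_[AX+r*np.array([np.cos(a),np.sin(a)]),z]
        d=R.T@(p-s['position'])*100; print(t,np.round(d,1),'turn',round((cur-(t-lag)+180)%360-180,1))
    print(np.round(s['position'],4),round(cur,1),'F',np.round(s['ft_force'],1),np.round(s['q']))
E
python3 -c "
from h import *
arc([101],.25);arc([101],.06)"
```

```text
101 [ 11.9 -14.1   4.6] turn 14.2
[0.5228 0.2455 0.2958] 25.2 F [ 0.7 -0.5  0.2] [13. 23. 62.  0. 95. 78.]
101 [ 11.9 -14.1  23.6] turn 14.2
[0.5228 0.2455 0.2958] 25.2 F [ 0.7 -0.5  0.2] [13. 23. 62.  0. 95. 78.]
```

Emit:
move_arm(series="4 -4.7 1 5 -1; 8 -9.4 2 10 -1; 11.9 -14.1 4.6 14.2 -1; 11.9 -14.1 9 14.2 -1; 11.9 -14.1 14 14.2 -1; 11.9 -14.1 18 14.2 -1; 11.9 -14.1 18 14.2 -1", force=30)

```text
time_s: 44.3
position: [0.5691, 0.4232, 0.1129]
tool_rot: [[0.981, 0.191, -0.006], [0.191, -0.982, -0.003], [-0.007, 0.002, -1.0]]
ft_force: [0.5, -0.6, 0.4]
grip_width: -0.0001
gripper_force: 0.0
```

```bash
python3 -c "
from h import *
im=snap('wrist','w21');marks(['knob_a'],'wrist')
print(proj(im,[[.5365,.4145,.083],[.5703,.4241,.06]]))
arc([101,106,111,116,121])"
```

```text
wrist knob_a []
[[263.30774982 279.16280087]
 [258.48403397 212.28758739]]
101 [-0.1 -0.   5.8] turn 0.0
106 [-1.3  0.   5.8] turn -5.0
111 [-2.6  0.2  5.8] turn -10.0
116 [-3.8  0.5  5.8] turn -15.0
121 [-5.   0.9  5.8] turn -20.0
[0.571  0.4241 0.1178] 11.0 F [1.  0.6 0.7] [ 27.  43.  54.   0.  82. 106.]
```

View pics/w21.png

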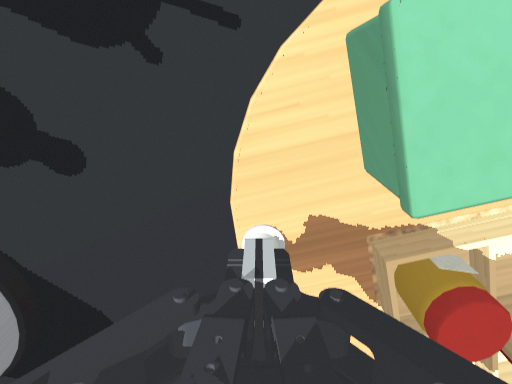

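The shut fingers are at px (260,260), with the white knob just behind them at (265,238). I check by numbers where that edge lies.

```bash
python3 -c "
from h import *
im=cv2.imread('pics/w21.png')
i=optics.get_image('wrist')
for z in(.038,.06,.083): print(z,topl(i,[[263,226],[245,238],[285,240]],z).round(3).tolist(), proj(i,[[.5365,.4145,z],[.5475,.4145,z],[.571,.424,z]]).round().tolist())
s=im[215:300,225:300].astype(int); 
hsv=cv2.cvtColor(im,cv2.COLOR_BGR2HSV);w=(hsv[...,1]<40)&(hsv[...,2]>170);w[:200]=0;w[300:]=0;w[:,:225]=0;w[:,300:]=0
y,x=np.nonzero(w);print(x.min(),x.max(),y.min(),y.max())
m=best('knob_a','wrist');print([(k.sum(),np.argwhere(k).min(0),np.argwhere(k).max(0)) for k in m])
m=best('turntable','wrist');print([k.sum() for k in m])
optics.get_image('scene');marks(['knob_a','carrier'],'scene')
"
```

```text
0.038 [[0.552, 0.418, 0.038], [0.54, 0.429, 0.038], [0.544, 0.399, 0.038]] [[263.0, 245.0], [266.0, 232.0], [260.0, 201.0]]
0.06 [[0.562, 0.42, 0.06], [0.55, 0.43, 0.06], [0.554, 0.403, 0.06]] [[264.0, 260.0], [267.0, 246.0], [260.0, 212.0]]
0.083 [[0.572, 0.422, 0.083], [0.562, 0.431, 0.083], [0.565, 0.407, 0.083]] [[264.0, 278.0], [268.0, 263.0], [260.0, 226.0]]
242 284 225 285
[(np.int64(63532), array([  0, 231]), array([355, 511]))]
[np.int64(63361)]
scene knob_a [([0.534, 0.414, 0.066], 0.94), ([0.658, 0.152, 0.068], 0.58)]
scene carrier [([0.523, 0.246, 0.036], 0.61), ([0.652, -0.486, 0.004], 0.41)]
```

The visible white edge matches the knob's base at about (0.54, 0.415). The fingers are clear of it by about 1 cm, so I go down and push along the arc.

Emit:
move_arm(series="0 0 3 0 -1; 0 0 5.8 0 -1; 0 0 5.8 0 -1; -1.3 0 5.8 -5 -1; -2.6 0.2 5.8 -10 -1; -3.8 0.5 5.8 -15 -1; -5 0.9 5.8 -20 -1; -5 0.9 5.8 -20 -1")

```text
time_s: 45.7
position: [0.5233, 0.4057, 0.0601]
tool_rot: [[0.857, 0.515, 0.002], [0.515, -0.857, 0.001], [0.002, 0.0, -1.0]]
ft_force: [-0.1, -0.1, -0.3]
grip_width: -0.0
gripper_force: 0.0
```

```bash
python3 -c "
from h import *
arc(range(126,162,5))
optics.get_image('scene');marks(['knob_a','carrier'],'scene')"
```

```text
126 [-1.2  0.   0. ] turn -5.0
131 [-2.5  0.2  0. ] turn -10.0
136 [-3.7  0.5  0. ] turn -15.0
141 [-4.9  0.8 -0. ] turn -20.0
146 [-6.1  1.3 -0. ] turn -25.0
151 [-7.2  1.9 -0. ] turn -30.0
156 [-8.3  2.6 -0. ] turn -35.0
161 [-9.3  3.4 -0. ] turn -40.0
[0.5233 0.4057 0.0601] 31.0 F [-0.1 -0.1 -0.3] [28. 41. 68. -0. 70. 87.]
scene knob_a [([0.498, 0.386, 0.067], 0.92), ([0.695, 0.178, 0.068], 0.72)]
scene carrier [([0.534, 0.221, 0.035], 0.64)]
```

Emit:
move_arm(series="-1.2 0 0 -5 -1; -2.5 0.2 0 -10 -1; -3.7 0.5 0 -15 -1; -4.9 0.8 0 -20 -1; -6.1 1.3 0 -25 -1; -7.2 1.9 0 -30 -1; -8.3 2.6 0 -35 -1; -9.3 3.4 0 -40 -1")

```text
time_s: 46.85
position: [0.4613, 0.3284, 0.0585]
tool_rot: [[0.323, 0.946, 0.001], [0.946, -0.323, 0.001], [0.001, 0.001, -1.0]]
ft_force: [1.3, 0.1, -0.2]
grip_width: 0.0001
gripper_force: 0.4
```

```bash
python3 -c "
from h import *
arc(range(166,202,5))"
```

```text
166 [-1.2 -0.  -0.1] turn -4.9
171 [-2.5  0.2 -0.2] turn -9.9
176 [-3.7  0.4 -0.2] turn -14.9
181 [-4.9  0.8 -0.2] turn -19.9
186 [-6.1  1.3 -0.2] turn -24.9
191 [-7.2  1.9 -0.2] turn -29.9
196 [-8.3  2.5 -0.2] turn -34.9
201 [-9.3  3.3 -0.2] turn -39.9
[0.4613 0.3284 0.0585] 71.1 F [ 1.3  0.1 -0.2] [23. 34. 86.  0. 61. 42.]
```

Emit:
move_arm(series="-1.2 0 -0.1 -5 -1; -2.5 0.2 -0.1 -10 -1; -3.7 0.4 -0.1 -15 -1; -4.9 0.8 -0.1 -20 -1; -6.1 1.3 -0.1 -25 -1; -7.2 1.9 -0.1 -30 -1; -8.3 2.5 -0.1 -35 -1; -9.3 3.3 -0.1 -40 -1")

```text
time_s: 47.85
position: [0.4625, 0.2295, 0.0595]
tool_rot: [[-0.36, 0.933, 0.001], [0.933, 0.36, 0.0], [0.0, 0.001, -1.0]]
ft_force: [-0.2, 0.5, 0.6]
grip_width: -0.0003
gripper_force: 0.4
```

```bash
python3 -c "
from h import *
arc(range(206,242,5))
optics.get_image('scene');marks(['knob_a','carrier','jar_1'],'scene')"
```

```text
206 [-1.2  0.1 -0.1] turn -4.9
211 [-2.5  0.2 -0.1] turn -9.9
216 [-3.7  0.5 -0.1] turn -14.9
221 [-4.9  0.9 -0.1] turn -19.9
226 [-6.1  1.4 -0.1] turn -24.9
231 [-7.2  2.  -0.1] turn -29.9
236 [-8.3  2.6 -0.1] turn -34.9
241 [-9.3  3.4 -0.1] turn -39.9
[0.4625 0.2295 0.0595] 111.1 F [-0.2  0.5  0.6] [13. 30. 94.  0. 57. -8.]
scene knob_a [([0.719, 0.355, 0.067], 0.89), ([0.473, 0.21, 0.061], 0.74), ([0.684, 0.196, 0.05], 0.73)]
scene carrier []
scene jar_1 [([0.686, 0.197, 0.05], 0.89), ([0.594, 0.224, 0.051], 0.7)]
```

Emit:
move_arm(series="-1.2 0.1 -0.1 -5 -1; -2.5 0.2 -0.1 -10 -1; -3.7 0.5 -0.1 -15 -1; -4.9 0.9 -0.1 -20 -1; -6.1 1.4 -0.1 -25 -1; -7.2 2 -0.1 -30 -1; -8.3 2.6 -0.1 -35 -1; -9.3 3.4 -0.1 -40 -1")

```text
time_s: 49.05
position: [0.527, 0.1554, 0.0602]
tool_rot: [[-0.876, 0.483, -0.001], [0.483, 0.876, 0.0], [0.0, -0.0, -1.0]]
ft_force: [-1.0, 0.5, -0.4]
grip_width: -0.0002
gripper_force: 0.4
```

```bash
python3 -c "
from h import *
arc(range(245,274,4))
optics.get_image('scene');marks(['knob_a','jar_1','far_stop','free_place'],'scene')"
```

```text
245 [-1.1  0.   0. ] turn -3.9
249 [-2.1  0.1  0. ] turn -7.9
253 [-3.1  0.3  0. ] turn -11.9
257 [-4.1  0.5  0. ] turn -15.9
261 [-5.   0.9  0. ] turn -19.9
265 [-6.   1.2  0. ] turn -23.9
269 [-6.9  1.7  0. ] turn -27.9
273 [-7.8  2.2  0. ] turn -31.9
[0.527  0.1554 0.0602] 151.1 F [-1.   0.5 -0.4] [  4.  32.  88.   0.  60. -57.]
scene knob_a [([0.545, 0.145, 0.068], 0.98), ([0.648, 0.418, 0.071], 0.62)]
scene jar_1 [([0.634, 0.23, 0.05], 0.75), ([0.722, 0.271, 0.048], 0.73)]
scene far_stop [([0.684, 0.293, 0.036], 0.65)]
scene free_place []
```

Emit:
move_arm(series="-1.1 0 0 -4 -1; -2.1 0.1 0 -8 -1; -3.1 0.3 0 -12 -1; -4.1 0.5 0 -16 -1; -5 0.9 0 -20 -1; -5.5 1 0 -22 -1; -6 1.2 0 -24 -1; -6.2 1.3 0 -25 -1")

```text
time_s: 50.3
position: [0.5876, 0.1366, 0.0602]
tool_rot: [[-0.998, 0.069, 0.0], [0.069, 0.998, -0.0], [-0.0, -0.0, -1.0]]
ft_force: [-0.3, -0.5, -0.7]
grip_width: 0.0001
gripper_force: 0.0
```

```bash
python3 -c "
from h import *
arc([267,268,269,270,271])
optics.get_image('scene');marks(['knob_a','jar_1','far_stop','carrier','free_place'],'scene')"
```

```text
267 [-0.3  0.1  0. ] turn -0.9
268 [-0.5  0.1  0. ] turn -1.9
269 [-0.8  0.1  0. ] turn -2.9
270 [-1.   0.1  0. ] turn -3.9
271 [-1.3  0.1  0. ] turn -4.9
[0.5876 0.1366 0.0602] 176.1 F [-0.3 -0.5 -0.7] [  2.  37.  79.  -0.  64. -84.]
scene knob_a [([0.618, 0.139, 0.068], 0.84)]
scene jar_1 [([0.648, 0.256, 0.046], 0.87), ([0.71, 0.333, 0.048], 0.58)]
scene far_stop []
scene carrier [([0.681, 0.294, 0.037], 0.89)]
scene free_place []
```

Emit:
move_arm(series="1 0 0 0 -1; 1.5 0 0 0 -1; 1.5 0 -4 0 -1; 1.5 0 -10 0 -1; 1.5 2 -16 0 -1; 1.5 -4 -18 0 -1; 4 -10 -18 0 -1; 4 -10 -18 0 -1")

```text
time_s: 51.6
position: [0.5392, 0.0369, 0.2406]
tool_rot: [[-0.997, 0.073, -0.0], [0.073, 0.997, -0.0], [-0.0, -0.0, -1.0]]
ft_force: [0.3, 0.3, 0.2]
grip_width: -0.0002
gripper_force: 0.0
```

```bash
python3 -c "
from h import *
im=snap('top','t30');marks(['carrier','turntable','jar_1','knob_a','far_stop','cup','coaster','honey','mill'],'top')
im=snap('scene','s30');marks(['carrier','turntable','jar_1','knob_a','far_stop','cup','coaster'],'scene')
m=best('carrier','scene')
k=cv2.morphologyEx(np.uint8(m[0]),cv2.MORPH_CLOSE,np.ones((25,25)))>0
print(observe()['position'],observe()['time_s'],observe()['ft_force'])
"
```

```text
top carrier [([0.686, 0.297, 0.038], 0.72)]
top turntable [([0.597, 0.281, 0.008], 0.97)]
top jar_1 [([0.654, 0.255, 0.047], 0.83), ([0.711, 0.331, 0.044], 0.52)]
top knob_a [([0.617, 0.138, 0.071], 0.78), ([0.575, 0.424, 0.073], 0.72)]
top far_stop []
top cup []
top coaster [([0.58, 0.421, 0.073], 0.7), ([0.422, 0.075, 0.0], 0.57)]
top honey [([0.746, -0.254, 0.002], 0.85)]
top mill [([0.656, -0.485, 0.001], 0.59)]
scene carrier [([0.685, 0.295, 0.035], 0.78), ([0.569, 0.428, 0.069], 0.72), ([0.386, 0.076, 0.003], 0.62)]
scene turntable [([0.603, 0.283, -0.001], 0.68), ([0.708, 0.332, 0.048], 0.19)]
scene jar_1 [([0.708, 0.334, 0.049], 0.71), ([0.652, 0.256, 0.052], 0.59), ([0.427, 0.075, 0.007], 0.47)]
scene knob_a [([0.576, 0.424, 0.069], 0.63), ([0.62, 0.14, 0.064], 0.57)]
scene far_stop [([0.712, 0.332, 0.049], 0.29)]
scene cup [([0.384, 0.076, 0.001], 0.5), ([0.601, 0.282, -0.0], 0.28)]
scene coaster [([0.426, 0.077, 0.002], 0.74)]
[0.54066145 0.03939254 0.24017835] 52.55 [-0.25705898 -0.54440607  0.59617673]
```

The tray is home: the knobs lie along 278.5° and the carrier is on the far stop. The cup, however, has been knocked off its coaster to about (0.385, 0.076). I look closer with the gripper above.

```bash
python3 -c "
from h import *
go(.47,.076,.28,180)"
```

```text
shift [ 7.3   3.16 -3.98] turn -4.0 cur [0.5407 0.0394 0.2402] yaw 176.03 q [ -8.  21.  75.   0.  85. -94.] F [-0.3 -0.5  0.6] w 0.0002 t 52.55
```

Emit:
move_arm(series="3.6 1.6 -2 -2 0; 7.3 3.2 -4 -4 1; 7.3 3.2 -4 -4 1; 7.3 3.2 -4 -4 1; 7.3 3.2 -4 -4 1")

```text
time_s: 53.18
position: [0.4706, 0.076, 0.2794]
tool_rot: [[-1.0, 0.0, -0.001], [0.0, 1.0, 0.0], [0.001, 0.0, -1.0]]
ft_force: [0.0, 0.1, -0.3]
grip_width: 0.0855
gripper_force: 0.0
```

```bash
python3 -c "
from h import *
im=snap('wrist','w40');marks(['cup','coaster'],'wrist')
m=best('cup','wrist');print([(k.sum(),np.argwhere(k).min(0),np.argwhere(k).max(0)) for k in m])
for k in m[:2]: print(fit(im,k,lambda x:cyl(x,.028,0,.06),[.385,.076],[.01,.01]))
print(proj(im,[[.385,.076,.03],[.425,.0755,0.004]]))
k=best('coaster','wrist'); print([(q.sum(),np.argwhere(q).min(0),np.argwhere(q).max(0)) for q in k])
go(.385,.076,.018,180)"
```

```text
wrist cup [([0.385, 0.078, 0.002], 0.64)]
wrist coaster [([0.425, 0.077, -0.002], 0.55)]
[(np.int64(2297), array([ 50, 234]), array([105, 285]))]
(array([0.38416156, 0.07774846]), np.float64(0.027962009868944704))
[[257.66343397  79.63120156]
 [257.32418451 113.57833247]]
[(np.int64(3051), array([ 87, 221]), array([150, 291]))]
shift [ 8.510e+00 -2.000e-02  2.619e+01] turn 0.0 cur [0.4703 0.0762 0.2798] yaw -179.98 q [ -5.  12.  80.   0.  88. -95.] F [ 0.1  0.2 -0.7] w 0.0856 t 53.425
```

The cup stands upright at (0.384, 0.078), just on the edge of the coaster. I take it and put it back.

Emit:
move_arm(series="4.5 0.1 4 0 1; 8.6 0.15 8 0 1; 8.6 0.15 13 0 1; 8.6 0.15 18 0 1; 8.6 0.15 22 0 1; 8.6 0.15 24.5 0 1; 8.6 0.15 25.8 0 1; 8.6 0.15 25.8 0 1", force=25)

```text
time_s: 54.42
position: [0.3839, 0.0778, 0.0216]
tool_rot: [[-1.0, -0.0, -0.002], [-0.0, 1.0, 0.0], [0.002, 0.0, -1.0]]
ft_force: [-0.4, -0.2, -0.1]
grip_width: 0.0851
gripper_force: 0.0
```

Emit:
move_arm(series="0 0 0 0 0; 0 0 0 0 -1; 0 0 0 0 -1; 0 0 0 0 -1; 0 0 -1 0 -1; 0 0 -3 0 -1; 0 0 -4 0 -1; 0 0 -4 0 -1")

```text
time_s: 55.42
position: [0.3843, 0.0778, 0.0628]
tool_rot: [[-1.0, -0.001, 0.002], [-0.001, 1.0, -0.0], [-0.002, -0.0, -1.0]]
ft_force: [-0.5, -0.5, -1.0]
grip_width: 0.0553
gripper_force: 27.1
```

```bash
python3 -c "
from h import *
im=snap('wrist','w41');marks(['cup','coaster'],'wrist',2)
m=best('cup','wrist')[0];p=observe()['position']
print(fit(im,m,lambda x:cyl(x,.028,x[2],x[2]+.06),[p[0],p[1],p[2]-.018],[.01,.01,.01]))
go(.425,.0758,.06,180)"
```

```text
wrist cup [([0.387, 0.08, 0.044], 0.58)]
wrist coaster []
(array([0.38478923, 0.07873057, 0.04290957]), np.float64(0.035806672054569666))
shift [-4.13 -0.21  0.17] turn 0.0 cur [0.3837 0.0779 0.0617] yaw -179.97 q [ -6.  20. 113.   0.  47. -96.] F [-0.6 -0.  -1.2] w 0.0556 t 55.625
```

Emit:
move_arm(series="-2 -0.1 0 0 -1; -4.1 -0.25 0 0 -1; -4.1 -0.25 1.5 0 -1; -4.1 -0.25 2.8 0 -1; -4.1 -0.25 3.5 0 -1; -4.1 -0.25 3.8 0 -1; -4.1 -0.25 3.8 0 -1; -4.1 -0.25 3.8 0 0")

```text
time_s: 56.62
position: [0.4252, 0.0754, 0.0245]
tool_rot: [[-1.0, -0.001, 0.001], [-0.001, 1.0, -0.0], [-0.001, -0.0, -1.0]]
ft_force: [0.4, -0.5, -1.4]
grip_width: 0.0555
gripper_force: 27.1
```

Emit:
move_arm(series="0 0 0.05 0 0.6; 0 0 0.05 0 1; 0 0 0.05 0 1; 0 0 -4 0 1; 0 0 -10 0 1; 0 0 -16 0 1; -4.5 0 -22 0 1; -4.5 0 -22 0 1")

```text
time_s: 57.62
position: [0.4722, 0.0753, 0.2471]
tool_rot: [[-1.0, -0.001, 0.006], [-0.001, 1.0, -0.001], [-0.006, -0.001, -1.0]]
ft_force: [-0.8, 0.2, -0.5]
grip_width: 0.0852
gripper_force: 0.0
```

```bash
python3 -c "
from h import *
im=snap('wrist','w42');marks(['cup','coaster'],'wrist',2)
m=best('cup','wrist')[0];print(fit(im,m,lambda x:cyl(x,.028,.004,.064),[.425,.075],[.01,.01]))
im=snap('top','t42');marks(['carrier','jar_1','knob_a','far_stop','pan_centre'],'top',2)
im=snap('scene','s42');marks(['carrier','jar_1','knob_a','cup','coaster'],'scene',2)
s=observe();print(s['position'],s['ft_force'],s['time_s'])"
```

```text
wrist cup [([0.426, 0.075, 0.007], 0.72)]
wrist coaster []
(array([0.4248874 , 0.07658206]), np.float64(0.054156441352362306))
top carrier [([0.681, 0.293, 0.041], 0.85)]
top jar_1 [([0.652, 0.258, 0.048], 0.84), ([0.712, 0.329, 0.047], 0.79)]
top knob_a [([0.579, 0.421, 0.072], 0.98), ([0.618, 0.14, 0.069], 0.85)]
top far_stop []
top pan_centre [([0.656, -0.484, -0.0], 0.67), ([0.612, -0.053, 0.12], 0.62)]
scene carrier [([0.682, 0.296, 0.037], 0.7)]
scene jar_1 [([0.651, 0.254, 0.046], 0.89), ([0.71, 0.332, 0.046], 0.58)]
scene knob_a [([0.573, 0.425, 0.069], 0.91), ([0.622, 0.138, 0.064], 0.58)]
scene cup [([0.424, 0.078, 0.0], 0.86)]
scene coaster [([0.425, 0.074, 0.004], 0.55)]
[0.4700049  0.07538789 0.24414629] [-0.5438474  -0.03907878 -0.76252879] 58.425
```

```bash
python3 -c "
from rig import order
print(order.close_job())"
```

```text
the job is handed in; nothing more can be done
None
```

The job is handed in at about 58 s, though the hand-in gave no verdict. By the last camera readings, both red-lidded jars are upright in the centred carrier at the far stop and the pan is empty. The cup is in the middle of its coaster; it had been knocked aside and I put it back.

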